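# Bench-test returned limit switches in the spares store

### The arm

A 7-joint arm with a two-finger parallel gripper is mounted at the origin on the work surface. World frame = base frame: x ahead of the robot, y to its left, z up, the work surface at z = 0. Lengths are in m, angles in rad, forces in N, time in s.
With the tool pointing down it reaches from about 0.4 to 0.875 m from the base axis. Payload 19.3 kg.
Tool frame: the origin (TCP) lies midway between the tips of the shut fingers; the grasp point (between the pads) lies 19 mm behind it (bot.pinch_z is the distance from the TCP to the grasp point, in m); z points along the fingers, y is the direction in which the jaws open and shut (so a half turn about z gives the same grasp; the last joint's range is limited). The gripper opens to 85 mm and grips with 20 to 120 N. Pads are 22 mm wide; open, the fingers measure 114 mm over their backs; the gripper's body (76 mm by 85 mm) begins 54 mm behind the grasp point. The pads swing forward as they close: fully open they stand 13 mm farther back than shut.
Start: joints at [-1.345, 0.521, -0.036, 1.599, 0.021, 1.021, -0.113], TCP at [0.182, 0.598, 0.231] pointing down, gripper open.
Joint ranges: [-2.91, 2.91], [-0.3, 2.13], [-1.5, 1.42], [0.17, 2.43], [-1.26, 4.41], [0.16, 1.93], [-2.52, 2.52]. Speed limits (rad/s): [1.89, 1.89, 2.39, 2.39, 3.01, 3.01, 3.01].

### API

Orientations are given as [roll, pitch, yaw] about the fixed x, y, z axes, in that order (R = Rz(yaw) Ry(pitch) Rx(roll)).
In Python, from workcell import bot gives the robot as it stands. The module is installed in compiled form; this text tells all that it offers.
- The arm moves only by the tool move_arm, never from a script. Its argument "moves" is text: rows parted by semicolons, each of 4 numbers parted by spaces: the shift along the tool's x, y, z in mm, then the turn about the tool's z in rad. In form: dx dy dz yaw; .... A call has exactly 10 rows; each row is the pose to reach, as a shift and turn from the pose commanded when the call began, along the tool's axes at that moment; what a row does not reach only later rows make up. A row lasts 1/12 s, in which the tool goes at most 41.7 mm and 7.16 degrees, less where a joint would pass 70% of its speed; a pose out of reach is approached as far as the arm can. A call with a gripper value outside its range is refused whole. "grip" is the opening, from 0 (shut) to 1 (fully open), set as the call begins (left out, the last holds). The fingers move at their own pace and stop on an object; "grip_force" is the grip in N (left out, the last holds). Time passes only in rows, so rows that repeat a pose let the fingers close, or fill a call up. It gives the time, the measured TCP pose, the force and the opening at its end, in the units of the state.
- bot.observe(): the state, without advancing time (a new reading comes with each control period).
- bot.grab_frame(name): name is "scene" or "top"; returns a dict with "frame" (420x560x3 uint8, red, green, blue), "z_map" (420x560 float32, m along the optical axis (not along the pixel's ray), 0 where there is no reading), "K" (3x3 intrinsics, pixels), "eye" and "attitude" of the camera in the world. Camera axes: x right, y up, looking along -z (the intrinsics and any distortion apply to the point x, -y, -z); pixel columns grow to the right and rows downward; lengths in m; the calibration is good to about 2 mm. A picture is of the moment at which its call begins.
- bot.job_done(): hands the job in, once; it reports no verdict.
Trained networks look in a picture, given as the dict that the camera call returned (one of the last four; its "shot" number tells which), for a name from the list of things; names that differ only in an ending like _2 or _b are one class to them, and where a whole thing is asked for, a point or a joint stands for the part that bears it (a point fixed in the world has none). Each returns a list of dicts, best first, with "conf" (0 to 1); they miss things now and then, are a little off and sometimes report something else, mostly with a low value. They report only what shows in the picture. A call takes as long as a camera call. They do not tell look-alikes from the thing itself.
- bot.search_frame(picture, label): "at" ([column, row] in pixels, amid what is visible of it).
- bot.pinpoint(picture, label): "at" ([column, row] in pixels: a listed point, or the origin of a listed thing).
The state is a dict: "clock": time; "qpos": joint angles; "qd": joint speeds; "joint_efforts": joint torques, N m; "position": TCP position; "tool_rot": TCP orientation; "force": force on the tool from outside, world axes, zero at the start; "moment": the same for the moment, N m; "grip_width": finger opening in m.
Only numpy, scipy, OpenCV 4.12 (cv2) and the standard library are available. Lean on these libraries where they do the work, as an engineer would, in place of code of your own. Each camera call takes 0.05 s, during which the arm holds its last target. There are 200 camera calls.

### The job

Test the returned limit switches standing in the rack, one after the other from the end far from the wedge post: press each roller lever just until its switch clicks, hold it there a moment and let it up again, never pressing on into overtravel. Then push the wooden wedge between post and lug so that, let go, it holds the sprung retaining bar open, move every switch into the cardboard tray, pull the wedge out again so that the bar springs shut, and put it back on its mat. Leave the tape roll, the bracket and the carton alone.

Things in the scene. Friction and masses are not known exactly. Their poses are not given: they have to be found in the camera images.
- sw1: Large roller-lever limit switch, grey plastic, 0.28 kg, upright in the rack's first pocket (rack y = -90 mm). Any switch may be absent (None). Origin: centre of the main body's underside, z up. Main body 50 (x) x 36 (y) x 62 mm high; a foot flange 8 mm high, 36 wide, runs out on the -x side to x = -39 mm. Lever and roller on top: see sw2. Grip: see sw3.
- sw2: Like sw1, in the second pocket (rack y = -30 mm). On top of each switch a steel lever, 42 mm from hinge (x = -24, z = 70 mm) to roller axle, rises towards +x; black roller 14 mm across, 12 wide, axle along y. At rest the axle is at x = +14, z = 88 mm, roller top at z = 95. It clicks when the axle has come down level with the top (z = 79 mm) of the small steel fin beside it (+y side).
- sw3: Like sw1, in the third pocket (rack y = +30 mm). Grip a switch from above across its 50 mm (closing along x), 45 to 55 mm above its underside, and lift straight up: once the bar is open only the pocket's edges (10 mm high) hold it.
- sw4: Like sw1, in the fourth pocket (rack y = +90 mm), next to the wedge post; tested last.
- lever1 (a joint): Lever angle of sw1, rad: 0 = released, grows as the roller is pressed down, end stop 0.44. Clicks at 0.22 (roller 9 mm down, about 5.5 N); beyond 0.36 (14.5 mm down, about 7.7 N) it is overtravel and damages the switch. The press counts after 0.2 s past the click.
- lever2 (a joint): As lever1, for sw2. The levers have a smooth spring: 1.7 N at first touch, then about 1.7 N more per 0.1 rad; there is no snap to feel. With the roller axle h mm above the switch's underside the angle is 0.44 - asin((h - 70) / 42).
- lever3 (a joint): As lever1, for sw3.
- lever4 (a joint): As lever1, for sw4.
- rack: Grey steel test rack fixed to the bench. Origin: bench level, under the middle of the row of four pockets; x away from the robot, y along the row towards the wedge post, z up. Base plate top at z = 10 mm, x = -75 to +40, y = -130 to +285 mm. Pockets at x = 0, y = -90, -30, 30, 90 mm. A sprung bar along the robot's side holds the switches by their flanges.
- gap (a point): Where the wedge's origin belongs (rack x = -35, y = 190, z = 10 mm; turns with the rack). A fixed post stands at rack y = 160 to 210 mm, flat face at x = -23; facing it the bar carries an upright lug at y = 185 to 210, face at x = -33 when shut; both reach z = 50 mm. The wedge slides over the base plate along rack -y, tip first, into this 10 mm gap, starting beyond y = 210.
- bar (a joint): Retaining bar, m: 0 = sprung shut, grows to 0.022 as it is pushed towards the robot (rack -x). 20 mm wide, top at z = 30 mm; it overlaps the flanges by 10 mm, so the switches can be lifted only from 0.012 on. Spring 2.5 N shut, 6 N at 0.014.
- wedge: Wooden wedge lying on its mat, 0.12 kg, 140 long (y), 36 mm high. Origin: centre of its underside. Straight block y = 0 to 70, x = -12 to 12: grip at y = 45, closing along x, above its cross foot (x = -32 to 32, y = 30 to 70, 5 high). Towards the tip at y = -70 it tapers to 4 mm: face x = +12 stays flat and goes against the post. Turned as the rack, origin within 8 mm in y of point gap, it holds the bar 14 mm open. Push 5-15 N.
- tray: Shallow cardboard tray fixed to the bench in front of the rack, 108 (x) x 264 (y) x 22 mm high, walls and floor 4 mm. Origin: centre of its underside; z up.
- mat: Black rubber mat fixed to the bench, 90 (x) x 200 (y) x 3 mm thick: the wedge's place. Origin: centre of its underside.
- tape: Bystander: cardboard-coloured tape roll lying flat, 110 mm across, 48 mm high. Origin: centre of its underside.
- bracket: Bystander: steel angle bracket, 70 x 60 mm, 68 mm high. Origin: centre of its underside.
- carton: Bystander: small shut carton behind the rack, 90 x 140 x 60 mm. Origin: centre of its underside.
There are look-alikes about, which are no part of the job. Of the things like the mat, leave any that is turquoise; of the rest the smaller one is meant.

How it is judged:
By the outcome, as a careful person would: the job done as asked, in the order asked, and still so for the second after the job is handed in, with the robot touching nothing.
Of sw1, sw2, sw3, sw4 only 2 to 4 are there at a start; the rules pass over those that are not, and their reading is None.
At some moment in a run one of wedge may be knocked a few centimetres aside while the robot is not near it.
Once in a run the grip may slacken for a moment while it holds something.
It also fails if it takes over 210 s, if anything falls off the work surface, if the arm or the gripper's body presses on something with over 40 N, if the wrist force passes 120 N, or if a joint passes its speed limit or range.

## Working session

There is one attempt and no reset: what is moved stays moved. The work goes in short steps, Python scripts to look and compute and a tool call to move; the robot and the scene stay as the last step left them, time stands still between calls to the robot, and variables do not carry over. Pictures are saved under pics/ and viewed, about 12 in all and at most 16, crops included, and the job is handed in when it is done.

Besides the shell and the picture viewer there is one more tool, called after ">>>" by a JSON object that holds its "name" and its "arguments", one argument or row to a line. move_arm: Moves the arm, as the interface text tells. Its arguments: {"type":"object","properties":{"moves":{"type":"string"},"grip":{"type":"number"},"grip_force":{"type":"number"}},"required":["moves"]}

```bash
mkdir -p pics; cat > h.py <<'E'
import numpy as np, cv2
from workcell import bot
from scipy.spatial.transform import Rotation as R
def att(p):
    a=np.array(p["attitude"],float)
    return a if a.shape==(3,3) else (R.from_euler('xyz',a).as_matrix() if a.size==3 else R.from_quat(a).as_matrix())
def grab(n,save=None):
    p=bot.grab_frame(n)
    if save: cv2.imwrite(f'pics/{save}.png',p["frame"][:,:,::-1])
    return p
def cloud(p):
    z=p["z_map"];K=np.array(p["K"]);h,w=z.shape
    u,v=np.meshgrid(np.arange(w),np.arange(h))
    c=np.stack([(u-K[0,2])/K[0,0]*z,-(v-K[1,2])/K[1,1]*z,-z],-1)
    return c@att(p).T+np.array(p["eye"])
def ray(p,uv,zw):
    K=np.array(p["K"]);d=att(p)@np.array([(uv[0]-K[0,2])/K[0,0],-(uv[1]-K[1,2])/K[1,1],-1]);e=np.array(p["eye"])
    return e+d*(zw-e[2])/d[2]
def proj(p,X):
    c=(np.array(X)-np.array(p["eye"]))@att(p);K=np.array(p["K"])
    return np.stack([K[0,0]*c[...,0]/-c[...,2]+K[0,2],K[1,1]*c[...,1]/c[...,2]+K[1,2]],-1)
E
python3 - <<'E'
from h import *
np.set_printoptions(precision=3,suppress=True)
o=bot.observe();print({k:np.round(v,3) for k,v in o.items()})
for n in("scene","top"):
    p=grab(n,n+"0");print(n,[k for k in p],p["K"],p["eye"],p["attitude"])
    for l in "sw1 rack gap wedge tray mat tape bracket carton".split():
        for r in bot.pinpoint(p,l):
            if r["conf"]>.2: 
                print(l,np.round(r["at"],1),round(r["conf"],2),ray(p,r["at"],0.01 if l in('sw1','gap') else 0.0))
E
```

```text
{'clock': np.float64(0.0), 'qpos': array([-1.345,  0.522, -0.036,  1.6  ,  0.021,  1.021, -0.113]), 'qd': array([-0.001,  0.002, -0.001, -0.002,  0.002,  0.001, -0.   ]), 'joint_efforts': array([  0.001, -92.709,   1.98 , -36.993,   0.018,   0.008,  -0.   ]), 'position': array([0.182, 0.598, 0.231]), 'tool_rot': array([-3.14 ,  0.   ,  2.846]), 'force': array([-0.331,  0.751,  0.015]), 'moment': array([-0.016,  0.009,  0.005]), 'grip_width': np.float64(0.085)}
scene ['frame', 'z_map', 'K', 'eye', 'attitude', 'shot'] [[510.95    0.    275.103]
 [  0.    510.95  211.771]
 [  0.      0.      1.   ]] [ 1.325 -0.144  1.443] [ 0.563 -0.013  1.362]
sw1 [251.3 263. ] 0.83 [ 0.615 -0.05   0.01 ]
rack [258.9 262.1] 0.57 [ 0.612 -0.026  0.   ]
gap [313.9 236.7] 0.97 [0.563 0.164 0.01 ]
wedge [326.8 200.7] 0.75 [0.43  0.244 0.   ]
tray [204.9 229.1] 0.62 [ 0.459 -0.176  0.   ]
mat [319.3 148.7] 0.96 [0.206 0.276 0.   ]
mat [401.6 167. ] 0.8 [0.344 0.542 0.   ]
mat [207.  228.6] 0.44 [ 0.458 -0.169  0.   ]
tape [127.3 241.8] 0.98 [ 0.456 -0.425  0.   ]
bracket [142.3 301. ] 0.63 [ 0.669 -0.393  0
[... 172 characters left out ...]
  274.247]
 [  0.    503.185 207.097]
 [  0.      0.      1.   ]] [0.113 0.043 1.797] [ 0.23  -0.003 -1.535]
sw1 [276.2 188.9] 0.64 [0.601 0.048 0.01 ]
sw1 [305.9 186.9] 0.52 [ 0.612 -0.061  0.01 ]
rack [291.7 192.8] 0.74 [ 0.591 -0.01   0.   ]
gap [245.4 198.3] 0.68 [0.561 0.16  0.01 ]
wedge [221.1 229. ] 0.69 [0.446 0.243 0.   ]
tray [335.5 236.6] 0.98 [ 0.433 -0.173  0.   ]
mat [219.3 236.9] 0.87 [0.416 0.248 0.   ]
mat [210.2 292.4] 0.82 [0.217 0.268 0.   ]
tape [409.2 235.2] 0.85 [ 0.447 -0.44   0.   ]
tape [396.7 173.8] 0.32 [ 0.678 -0.399  0.   ]
bracket [395.8 175.1] 0.58 [ 0.673 -0.395  0.   ]
carton [275.7 145.1] 0.87 [0.775 0.056 0.   ]
carton [272.6 190.4] 0.7 [0.597 0.061 0.   ]
```

View pics/scene0.png

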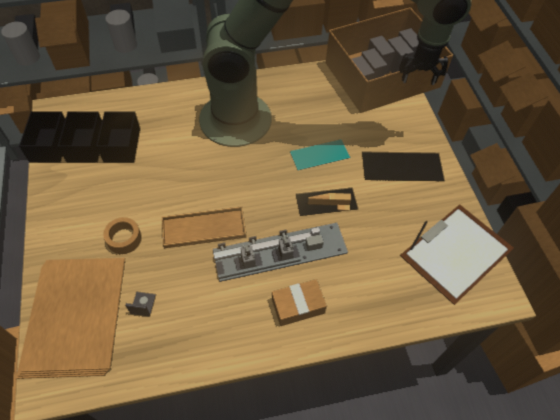

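View pics/top0.png

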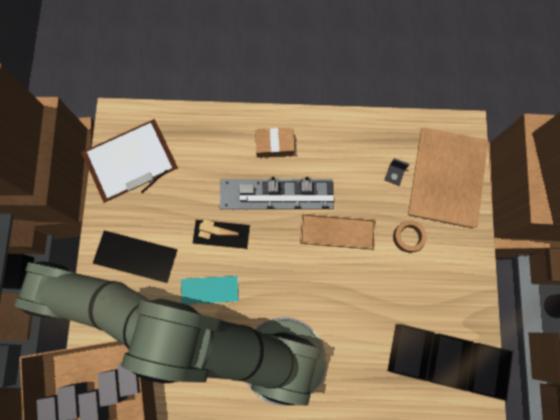

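The scene shows two switches in the rack (scene px 248,255 and 285,243) and the wedge on the smaller black mat (px 327,201). The turquoise mat at (320,154) and the larger black one at (402,167) are look-alikes. Next I measure poses.

```bash
python3 - <<'E'
from h import *
np.set_printoptions(precision=4,suppress=True)
for n,box in(("scene",(190,120,370,290)),("top",(180,160,390,270))):
    p=grab(n); C=cloud(p); 
    x0,y0,x1,y1=box; im=p["frame"][y0:y1,x0:x1,::-1]; s=4
    cv2.imwrite(f'pics/{n}_z.png',cv2.resize(im,None,fx=s,fy=s,interpolation=cv2.INTER_CUBIC))
    X,Y,Z=C[...,0],C[...,1],C[...,2]
    bench=(X>.3)&(X<.5)&(Y>-.05)&(Y<.1)
    print(n,"bench z",np.median(Z[bench]),Z[bench].std())
    def rect(m,name):
        m=cv2.morphologyEx(m.astype(np.uint8),cv2.MORPH_OPEN,np.ones((2,2)))
        k,l,st,_=cv2.connectedComponentsWithStats(m)
        for i in range(1,k):
            if st[i,4]>40:
                P=C[l==i]; r=cv2.minAreaRect((P[:,:2]*1000).astype(np.float32)); print(name,st[i,4],'c',np.round(r[0],1),'size',np.round(r[1],1),'ang',round(r[2],1),'z',np.percentile(P[:,2],[5,50,95]))
    reg=(X>.35)&(X<.72)&(Y>-.35)&(Y<.36)
    rect(reg&(Z>.006)&(Z<.15)&(X>.5),'rack>6mm')
    rect(reg&(Z>.05)&(Z<.15)&(X>.5),'>50')
    rect(reg&(Z>.075)&(Z<.15)&(X>.5),'>75')
    rect(reg&(Z>.02)&(Z<.15)&(X<.5),'wedge/tray>20')
    rect(reg&(Z>.01)&(Z<.15)&(X<.53)&(Y<0),'tray>10')
    g=p["frame"].astype(int).sum(-1)
    rect(reg&(g<110)&(Z<.02)&(X<.5),'dark mat')
E
```

```text
scene bench z 0.0005630273951857667 0.004175390721727721
rack>6mm 4107 c [920.2  57.3] size [803.2 417.5] ang 1.0 z [0.0051 0.0176 0.0743]
rack>6mm 271 c [ 509.2 -177. ] size [264.  13.] ang 88.3 z [-0.0012  0.0104  0.0212]
>50 221 c [598.1  66.6] size [45.3 77. ] ang 78.0 z [0.031  0.0724 0.1036]
>50 220 c [ 934.6 -105.3] size [ 41.6 784.4] ang 81.3 z [0.0263 0.0722 0.105 ]
>75 42 c [608.7  66.4] size [18.4 42.9] ang 82.7 z [0.0705 0.0955 0.1077]
>75 48 c [611.5 -56.2] size [45.2 20.6] ang 5.3 z [0.0674 0.0883 0.108 ]
wedge/tray>20 338 c [447.6 256.3] size [ 41.3 147.7] ang 0.6 z [0.012  0.0352 0.044 ]
tray>10 111 c [ 409.8 -106.8] size [134.4  18.6] ang 89.1 z [0.0005 0.013  0.0225]
tray>10 91 c [ 401.9 -230.5] size [101.5  10. ] ang 87.4 z [0.0033 0.0129 0.0224]
tray>10 216 c [ 506.7 -198.5] size [230.7  49.6] ang 76.3 z [0.0025 0.0129 0.0226]
top bench z -0.001030891758675656 0.005174120607128601
rack>6mm 2651 c [376.7  29.3] size [524.5 417.2] ang 3.6 z [0.0025 0.0189 0.0732]
>50 160 c [605.2  56.2] size [65.9 36.4] ang 1.9 z [0.0181 0.0698 0.099 ]
>50 148 c [373.4 -24.2] size [ 41.8 536.3] ang 80.0 z [0.02   0.0709 0.0977]
wedge/tray>20 237 c [309.8 144.3] size [431.5  99. ] ang 40.2 z [0.0034 0.0361 0.045 ]
dark mat 662 c [334.  145.1] size [454.1 175.7] ang 45.9 z [-0.0058  0.0018  0.01  ]
```

View pics/scene_z.png

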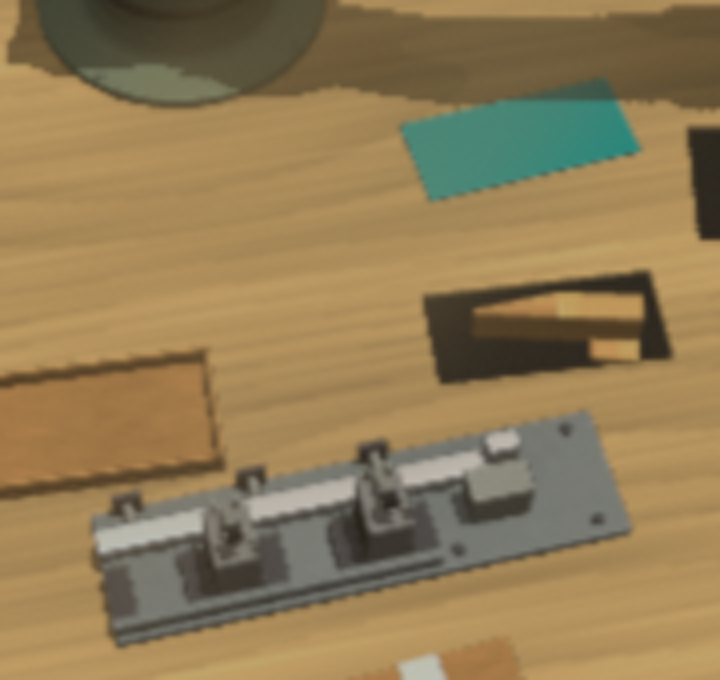

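View pics/top_z.png

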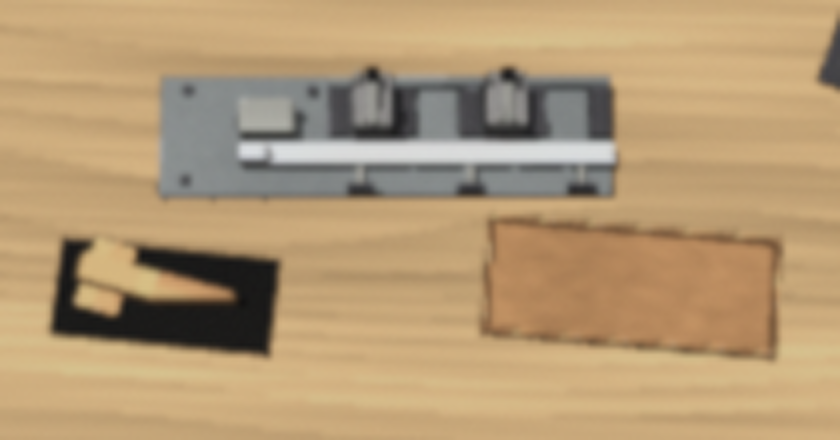

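The crops show the switches in the second and fourth pockets (sw2 and sw4). The empty pockets are at rack y = 30 and -90, the wedge tip points to -y, and the tray is in front. I'll fit the poses by matching model edges to image edges in both cameras.

```bash
cat >> h.py <<'E'
from scipy.optimize import least_squares
from scipy.ndimage import map_coordinates
def box(x0,x1,y0,y1): return [(x0,y0),(x1,y0),(x1,y1),(x0,y1)]
def W(pose,xy,z):
    xy=np.atleast_2d(xy);c,s=np.cos(pose[2]),np.sin(pose[2])
    return np.c_[pose[0]+c*xy[:,0]-s*xy[:,1],pose[1]+s*xy[:,0]+c*xy[:,1],np.full(len(xy),z)]
def fit(pics,pose,poly,zt,zb,win=4,iters=6,skip=()):
    """edge fit of a ccw prism outline (m) to the pictures; pose x,y,yaw"""
    pose=np.array(pose,float)
    for it in range(iters):
        obs=[]; w=max(1.5,win*(1-it/iters))
        for p in pics:
            G=cv2.GaussianBlur(p["frame"],(0,0),.7).astype(float)
            for i in range(len(poly)):
                if i in skip: continue
                a,b=np.array(poly[i]),np.array(poly[(i+1)%len(poly)])
                n=np.array([b[1]-a[1],a[0]-b[0]]);n=n/np.linalg.norm(n)
                m=W(pose,(a+b)/2,zt)[0];nw=W(pose,(a+b)/2+n,zt)[0]-m
                z=zb if (np.array(p["eye"])-m)@nw>0 else zt
                for t in np.linspace(.08,.92,max(5,int(np.linalg.norm(b-a)/.004))):
                    q=a+(b-a)*t
                    u=proj(p,W(pose,q,z))[0];u2=proj(p,W(pose,q+n*.01,z))[0];d=(u2-u)/np.linalg.norm(u2-u)
                    s=np.arange(-w-1,w+1.01,.25);S=u+s[:,None]*d
                    v=np.stack([map_coordinates(G[...,c],[S[:,1],S[:,0]],order=1) for c in range(3)],-1)
                    g=np.abs(v[4:]-v[:-4]).sum(-1)*np.exp(-.5*(s[2:-2]/w)**2)
                    if g.max()>25: obs.append((p,q,z,d,u+s[2:-2][g.argmax()]*d))
        f=lambda x:[ (proj(p,W(x,q,z))[0]-o)@d for p,q,z,d,o in obs]
        r=least_squares(f,pose,loss='soft_l1',f_scale=.3,x_scale=[.01,.01,.05]);pose=r.x
    return pose,np.median(np.abs(f(pose))),len(obs)
RACK=box(-.075,.040,-.130,.285); TRAY=box(-.054,.054,-.132,.132); MAT=box(-.045,.045,-.1,.1)
WEDGE=[(.008,-.07),(.012,-.07),(.012,.07),(-.012,.07),(-.012,0)]
E
python3 - <<'E'
from h import *
np.set_printoptions(precision=4,suppress=True)
ps={n:grab(n) for n in("scene","top")}
# init from clicked corners (top crop)
p=ps["top"]
def init(cs,z,off): # corners: (-y,-x...) order y+ x+, y- x+, y- x-, y+ x-
    P=np.array([ray(p,((c[0]+.5)/4-.5+180,(c[1]+.5)/4-.5+160),z)[:2] for c in cs])
    d=(P[0]+P[3]-P[1]-P[2]);yaw=np.arctan2(-d[0],d[1]);c=P.mean(0)
    return [*(W([c[0],c[1],yaw],-np.array(off),0)[0][:2]),yaw]
I={'rack':init([(160,76),(612,76),(612,196),(160,198)],.01,(-.0175,.0775)),
 'tray':init([(492,218),(780,240),(775,357),(485,333)],.022,(0,0)),
 'mat':init([(64,238),(279,262),(269,354),(52,332)],.003,(0,0))}
D={'rack':(RACK,.010,0),'tray':(TRAY,.022,0),'mat':(MAT,.003,0),'wedge':(WEDGE,.036,0)}
m=I['mat'];I['wedge']=[.44,.25,m[2]-.15]
for k in I:
    print(k,'init',np.array(I[k]))
    for nm,pp in(('both',list(ps.values())),('scene',[ps['scene']]),('top',[ps['top']])):
        print('  ',nm,*fit(pp,I[k],*D[k]))
E
```

```text
rack init [ 0.6033 -0.0291  0.0385]
   both [ 0.6052 -0.0303  0.0309] 0.5398974646691073 510
   scene [ 0.6089 -0.0314  0.0359] 0.24739801132935071 256
   top [ 0.6026 -0.0295  0.0345] 0.24342816696601544 262
tray init [ 0.4483 -0.1782 -0.0447]
   both [ 0.4526 -0.1789 -0.0514] 0.5042204411767909 363
   scene [ 0.4564 -0.1801 -0.0487] 0.2562437893892964 180
   top [ 0.4498 -0.1767 -0.0495] 0.24565997633469944 185
mat init [ 0.4278  0.2415 -0.0714]
   both [ 0.4303  0.2416 -0.065 ] 0.25758684501581885 280
   scene [ 0.4327  0.2406 -0.0671] 0.2471677356895659 144
   top [ 0.4283  0.2422 -0.0691] 0.2320036714183866 136
wedge init [ 0.44    0.25   -0.2214]
   both [ 0.4343  0.2491 -0.2177] 0.23929586867574554 122
   scene [ 0.4333  0.2485 -0.238 ] 0.01754740299280636 50
   top [ 0.4371  0.251  -0.2798] 0.2597322882535079 72
```

Both cameras fit to about 0.25 px. They differ by ±3 mm in x, so I take the mean: rack (0.606, -0.030, yaw 0.035), tray (0.453, -0.178, -0.049), mat (0.4305, 0.2415, -0.068). First I move over sw2's roller.

>>> {"name": "move_arm", "arguments": {
  "moves": "-20 -16 0 0.08; -51 -42 0 0.2; -82 -67 0 0.32; -113 -92 0 0.44; -144 -117 0 0.56; -175 -142 0 0.68; -206 -167 0 0.8; -237 -192 0 0.92; -268 -217 0 1.04; -300 -243 0 1.16",
  "grip": 0
}}

```text
clock: 2.03
position: [0.399, 0.2764, 0.2316]
tool_rot: [3.141, -0.001, 1.68]
force: [0.1, 1.0, -0.6]
grip_width: 0.0001
```

```bash
cat >> h.py <<'E'
RK=[.6057,-.0303,.035]; TR=[.4531,-.1784,-.049]; MT=[.4305,.2415,-.068]
def to(xyz,yaw=None):
    "shift (tool axes, mm) and turn from the present pose to a world pose"
    o=bot.observe();Rm=R.from_euler('xyz',o["tool_rot"]).as_matrix()
    d=Rm.T@(np.array(xyz)-o["position"])*1000
    t=0 if yaw is None else -((yaw-o["tool_rot"][2]+np.pi/2)%np.pi-np.pi/2)
    print('to',np.round(d,1),'turn',round(t,4),'| at',np.round(o["position"],4),'rpy',np.round(o["tool_rot"],3),'F',np.round(o["force"],2),'w',round(float(o["grip_width"]),4),'t',round(float(o["clock"]),2),'j7',round(float(o["qpos"][6]),2))
def rk(x,y,z): return W(RK,(x/1000,y/1000),z/1000)[0]
def tr(x,y,z): return W(TR,(x/1000,y/1000),z/1000)[0]
def mt(x,y,z): return W(MT,(x/1000,y/1000),z/1000)[0]
YR=np.pi/2+RK[2]
E
python3 -c "
from h import *
to(rk(20,-30,130),YR)"
```

```text
to [-359.   189.6  101.5] turn 0.0745 | at [0.399  0.2764 0.2316] rpy [ 3.141e+00 -1.000e-03  1.680e+00] F [ 0.13  0.96 -0.62] w 0.0001 t 2.03 j7 -0.49
```

>>> {"name": "move_arm", "arguments": {
  "moves": "-30 16 0 0.01; -66 35 0 0.02; -103 54 0 0.03; -140 74 0 0.04; -177 93 0 0.05; -214 113 0 0.06; -251 132 0 0.07; -288 152 0 0.075; -325 171 0 0.075; -359 190 0 0.075"
}}

```text
clock: 2.87
position: [0.6291, -0.0591, 0.2314]
tool_rot: [3.141, 0.0, 1.611]
force: [0.9, 1.2, -0.0]
grip_width: 0.0
```

>>> {"name": "move_arm", "arguments": {
  "moves": "0 0 20 0; 0 0 45 0; 0 0 70 0; 0 0 90 0; 0 0 98 0; 0 0 101 0; 0 0 101 0; 0 0 101 0; 0 0 101 0; 0 0 101 0"
}}

```text
clock: 3.7
position: [0.6288, -0.0569, 0.1314]
tool_rot: [3.14, 0.0, 1.611]
force: [0.1, -0.0, -0.2]
grip_width: -0.0
```

```bash
python3 -c "
from h import *
to(rk(20,-30,110),YR)
for n in('scene','top'):
    p=grab(n)
    for X,c in((rk(14,-30,105),(0,0,255)),(bot.observe()['position'],(0,255,0)),(rk(14,90,105),(0,0,255)),(rk(-35,190,50),(255,0,0)),(rk(-23,210,50),(255,0,0))): print(n,np.round(proj(p,X),1))
    u=proj(p,rk(14,-30,105)).astype(int)
    im=p['frame'][u[1]-35:u[1]+35,u[0]-45:u[0]+45,::-1]
    cv2.imwrite(f'pics/{n}1.png',cv2.resize(im,None,fx=4,fy=4,interpolation=cv2.INTER_CUBIC))
a,b=[cv2.imread(f'pics/{n}1.png') for n in('scene','top')]
cv2.imwrite('pics/press1.png',np.hstack([a,b]))"
```

```text
to [-2.6 -2.2 21.4] turn 0.005 | at [ 0.6288 -0.0569  0.1314] rpy [3.14  0.    1.611] F [ 0.1  -0.02 -0.25] w -0.0 t 3.7 j7 0.29
scene [247.7 250.9]
scene [248.9 248.9]
scene [287.  242.5]
scene [313.2 231.2]
scene [320.4 233.1]
top [307.4 177.4]
top [307.1 173. ]
top [273.1 177.3]
top [245.2 194.8]
top [239.7 191.5]
```

View pics/press1.png

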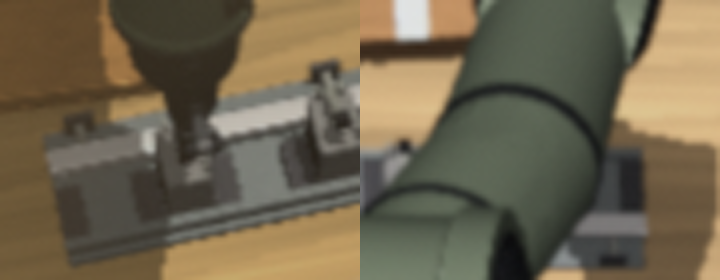

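The gripper stands over the roller of sw2 in the scene view (crop px about 190,130). Now I descend in small steps.

>>> {"name": "move_arm", "arguments": {
  "moves": "-1 -1 3 0.005; -2 -2 7 0.005; -3 -2 11 0.005; -3 -2 15 0.005; -3 -2 19 0.005; -3 -2 22 0.005; -3 -2 23 0.005; -3 -2 23 0.005; -3 -2 23 0.005; -3 -2 23 0.005"
}}

```text
clock: 4.63
position: [0.6265, -0.06, 0.1075]
tool_rot: [3.141, 0.0, 1.606]
force: [-0.4, 0.5, -0.1]
grip_width: 0.0001
```

>>> {"name": "move_arm", "arguments": {
  "moves": "0 0 1 0; 0 0 2 0; 0 0 3 0; 0 0 4 0; 0 0 5 0; 0 0 6 0; 0 0 7 0; 0 0 7 0; 0 0 7 0; 0 0 7 0"
}}

```text
clock: 5.47
position: [0.6269, -0.06, 0.1006]
tool_rot: [3.14, 0.0, 1.606]
force: [3.5, 0.9, 6.0]
grip_width: 0.0001
```

>>> {"name": "move_arm", "arguments": {
  "moves": "0 1 1 0; 0 1 2 0; 0 2 3 0; 0 2 3.5 0; 0 2 4 0; 0 2 4.5 0; 0 2 5 0; 0 2 5 0; 0 2 5 0; 0 2 5 0"
}}

```text
clock: 6.3
position: [0.629, -0.0599, 0.0956]
tool_rot: [3.14, 0.0, 1.606]
force: [4.2, 1.0, 7.4]
grip_width: 0.0004
```

```bash
python3 -c "
from h import *
to(rk(20,-30,110),YR)
o=bot.observe();print(o['moment'])
c=proj(grab('scene'),rk(14,-30,95)).astype(int)
for i in range(4):
    p=grab('scene');print(np.round(bot.observe()['force'],2))
im=p['frame'][c[1]-25:c[1]+25,c[0]-35:c[0]+35,::-1]
cv2.imwrite('pics/press2.png',cv2.resize(im,None,fx=8,fy=8,interpolation=cv2.INTER_CUBIC))"
```

```text
to [  0.4  -2.2 -14.4] turn -0.0 | at [ 0.629  -0.0599  0.0956] rpy [3.14  0.    1.606] F [4.23 0.95 7.39] w 0.0004 t 6.3 j7 0.31
[ 0.03299544 -0.82610212  0.02127486]
[4.26 0.11 7.1 ]
[3.43 0.74 6.84]
[3.57 0.35 7.1 ]
[2.42 0.38 6.62]
```

Force and height agree on an angle of about 0.235. I go 1.7 mm deeper, to about 0.275, hold, then lift.

>>> {"name": "move_arm", "arguments": {
  "moves": "0 0 0.5 0; 0 0 1 0; 0 0 1.5 0; 0 0 1.7 0; 0 0 1.7 0; 0 0 1.7 0; 0 0 1.7 0; 0 0 1.7 0; 0 0 1.7 0; 0 0 1.7 0"
}}

```text
clock: 7.38
position: [0.6295, -0.0599, 0.0942]
tool_rot: [3.139, 0.0, 1.606]
force: [5.8, 0.6, 8.5]
grip_width: -0.0001
```

>>> {"name": "move_arm", "arguments": {
  "moves": "0 0 0 0; 0 0 -2 0; 0 0 -5 0; 0 0 -9 0; 0 0 -15 0; 0 0 -25 0; 0 0 -32 0; 0 0 -36 0; 0 0 -36 0; 0 0 -36 0"
}}

```text
clock: 8.22
position: [0.6284, -0.0598, 0.1298]
tool_rot: [3.141, -0.0, 1.606]
force: [-0.2, -0.6, 1.1]
grip_width: 0.0
```

```bash
python3 -c "
from h import *
to(rk(20,90,130),YR)"
```

```text
to [120.3  -1.7  -0.2] turn 0.0001 | at [ 0.6284 -0.0598  0.1298] rpy [ 3.141 -0.     1.606] F [-0.16 -0.62  1.06] w 0.0 t 8.22 j7 0.29
```

View pics/press2.png

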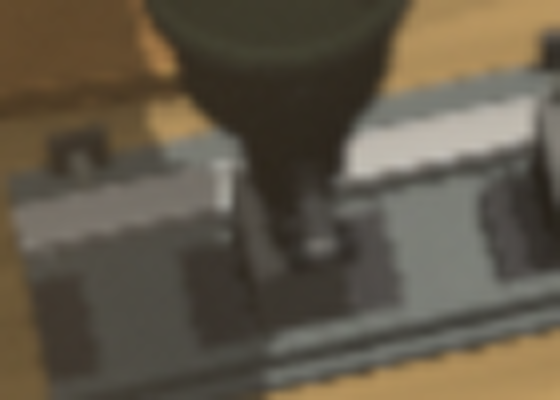

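The picture shows the fingers on the roller of sw2 (about px 290,200), held clear of the body. The press reached about 0.27, past the click and below overtravel. Next is sw4.

>>> {"name": "move_arm", "arguments": {
  "moves": "10 0 0 0; 28 0 0 0; 50 0 0 0; 72 -1 0 0; 92 -1 0 0; 108 -2 0 0; 117 -2 0 0; 120 -2 0 0; 120 -2 0 0; 120 -2 0 0"
}}

```text
clock: 9.05
position: [0.6222, 0.059, 0.1295]
tool_rot: [-3.141, 0.001, 1.605]
force: [-0.5, -0.9, -0.2]
grip_width: -0.0002
```

>>> {"name": "move_arm", "arguments": {
  "moves": "0 0 3 0; 0 0 8 0; 0 0 13 0; 0 0 18 0; 0 0 21 0; 0 0 22 0; 0 0 22 0; 0 0 22 0; 0 0 22 0; 0 0 22 0"
}}

```text
clock: 9.88
position: [0.6223, 0.06, 0.1078]
tool_rot: [3.141, -0.0, 1.606]
force: [1.1, -0.2, 0.4]
grip_width: -0.0001
```

>>> {"name": "move_arm", "arguments": {
  "moves": "0 0 1 0; 0 0 2 0; 0 0 3 0; 0 0 4 0; 0 0 5 0; 0 0 6 0; 0 0 7 0; 0 0 7 0; 0 0 7 0; 0 0 7 0"
}}

```text
clock: 10.72
position: [0.6232, 0.06, 0.1011]
tool_rot: [3.139, -0.0, 1.606]
force: [4.4, -0.3, 5.5]
grip_width: -0.0001
```

>>> {"name": "move_arm", "arguments": {
  "moves": "0 0 1 0; 0 1 2 0; 0 1 3 0; 0 2 4 0; 0 2 5 0; 0 2 5.5 0; 0 2 5.5 0; 0 2 5.5 0; 0 2 5.5 0; 0 2 5.5 0"
}}

```text
clock: 11.55
position: [0.6252, 0.06, 0.0957]
tool_rot: [3.139, -0.0, 1.606]
force: [3.3, 0.6, 6.5]
grip_width: -0.0001
```

>>> {"name": "move_arm", "arguments": {
  "moves": "0 0 0.5 0; 0 0 1 0; 0 0 1.3 0; 0 0 1.3 0; 0 0 1.3 0; 0 0 1.3 0; 0 0 1.3 0; 0 0 1.3 0; 0 0 1.3 0; 0 0 1.3 0"
}}

```text
clock: 12.38
position: [0.6255, 0.0601, 0.0946]
tool_rot: [3.139, -0.0, 1.606]
force: [5.4, 0.3, 7.7]
grip_width: 0.0002
```

>>> {"name": "move_arm", "arguments": {
  "moves": "0 0 0 0; 0 0 -2 0; 0 0 -5 0; 0 0 -9 0; 0 0 -15 0; 0 0 -25 0; 0 0 -40 0; 0 0 -60 0; 0 0 -80 0; 0 0 -100 0"
}}

```text
clock: 13.22
position: [0.624, 0.0599, 0.1953]
tool_rot: [-3.142, 0.0, 1.606]
force: [0.2, 0.1, -0.4]
grip_width: -0.0001
```

```bash
python3 -c "
from h import *
print('lift'); to(mt(0,0,150))
ps=[grab('scene'),grab('top')]
for s in(ps,ps[:1],ps[1:]): print(fit(s,[.435,.25,-.24],WEDGE,.036,0), fit(s,MT,MAT,.003,0))
for p in ps: print([ (np.round(r['at'],1),round(r['conf'],2),np.round(ray(p,r['at'],.003),4)) for r in bot.pinpoint(p,'wedge')[:2]])
for p,n in zip(ps,'st'):
    w=fit(ps,[.435,.25,-.24],WEDGE,.036,0)[0]
    c=proj(p,[.44,.25,0]).astype(int);im=p['frame'][c[1]-30:c[1]+30,c[0]-45:c[0]+45,::-1]
    im=cv2.resize(im,None,fx=8,fy=8,interpolation=cv2.INTER_CUBIC)
    pts=((proj(p,W(w,np.array(WEDGE),.036))-c+[45,30])*8+3.5).astype(np.int32)
    cv2.polylines(im,[pts],True,(0,0,255),1);cv2.imwrite(f'pics/w{n}.png',im)
a,b=[cv2.imread(f'pics/w{n}.png') for n in 'st'];cv2.imwrite('pics/wedge1.png',np.vstack([a,b])[:,:]) 
cv2.imwrite('pics/wedge1.png',cv2.resize(np.vstack([a,b]),(450,600)))
"
```

```text
lift
to [ 188.2 -187.1   45.3] turn 0 | at [0.624  0.0599 0.1953] rpy [-3.142  0.     1.606] F [ 0.23  0.11 -0.42] w -0.0001 t 13.22 j7 0.08
(array([ 0.43334797,  0.24871694, -0.2344443 ]), np.float64(0.010812346689894519), 59) (array([ 0.43255266,  0.24049177, -0.0671513 ]), np.float64(0.2397351390049675), 157)
(array([ 0.43340834,  0.24849975, -0.23897   ]), np.float64(0.01670339689333844), 50) (array([ 0.43254191,  0.23967163, -0.07674073]), np.float64(0.24852010903154795), 111)
(array([ 0.43321106,  0.2488094 , -0.1962728 ]), np.float64(0.056574073463506215), 9) (array([0.44491908, 0.24227079, 0.11961741]), np.float64(0.48635532358551337), 69)
[(array([327.7, 202.3]), 0.96, array([0.4389, 0.2444, 0.003 ]))]
[]
```

View pics/wedge1.png

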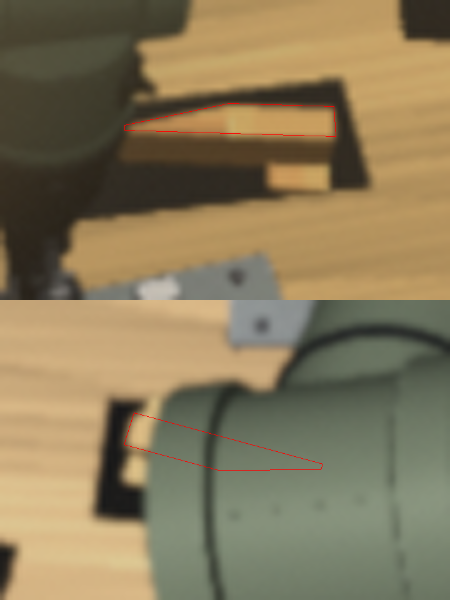

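The scene overlay matches the wedge (corners at px 127,128 and 335,107/136 in the crop), but the arm covers it in the top view. I move above the grip spot and leave the sides open.

>>> {"name": "move_arm", "arguments": {
  "moves": "20 -15 0 0.03; 52 -38 0 0.06; 84 -61 5 0.1; 116 -84 15 0.14; 148 -107 25 0.18; 178 -129 40 0.22; 205 -149 50 0.26; 228 -165 60 0.27; 238 -172 70 0.27; 239 -173 70 0.27",
  "grip": 1
}}

```text
clock: 14.25
position: [0.4401, 0.2946, 0.1215]
tool_rot: [-3.139, 0.002, 1.34]
force: [0.1, -0.3, -0.9]
grip_width: 0.0856
```

```bash
cat >> h.py <<'E'
def wfit(zb,guess,cams=("scene",),bias=True):
    ps=[grab(n) for n in cams]
    w,r,n=fit(ps,guess,WEDGE,zb+.036,zb); 
    if bias and cams==("scene",): w=w-[.003,-.0008,0]
    print('wedge',np.round(w,4),'res',round(r,3),n); return w
E
python3 -c "
from h import *
p=grab('scene','hov')
w=wfit(.003,[.435,.25,-.24])
to(W(w,(0,.045),.013)[0],np.pi/2+w[2])"
```

```text
wedge [ 0.4329  0.248  -0.225 ] res 0.241 73
to [ -0.2   0.2 110.3] turn -0.0094 | at [0.4428 0.2923 0.1233] rpy [-3.141e+00  1.000e-03  1.336e+00] F [ 1.24  0.31 -1.14] w 0.0857 t 14.35 j7 -0.59
```

View pics/hov.png

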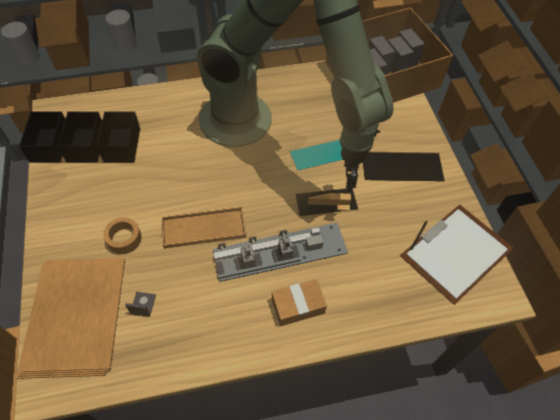

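The gripper hovers over the wedge's thick end (px 350,180) and everything else is in place. I descend and grip.

>>> {"name": "move_arm", "arguments": {
  "moves": "0 0 15 0; 0 0 35 0; 0 0 58 0; 0 0 80 0; 0 0 95 0; 0 0 104 0; 0 0 108 0; 0 0 109 0; 0 0 109 0; 0 0 109 0"
}}

```text
clock: 15.18
position: [0.4435, 0.2929, 0.0156]
tool_rot: [3.141, -0.001, 1.335]
force: [-0.2, -0.8, 0.5]
grip_width: 0.0855
```

>>> {"name": "move_arm", "arguments": {
  "moves": "0 0 0 0; 0 0 0 0; 0 0 0 0; 0 0 0 0; 0 0 0 0; 0 0 0 0; 0 0 0 0; 0 0 0 0; 0 0 0 0; 0 0 0 0",
  "grip": 0,
  "grip_force": 80
}}

```text
clock: 16.02
position: [0.4433, 0.293, 0.0153]
tool_rot: [3.141, -0.001, 1.336]
force: [-2.1, -0.0, 10.1]
grip_width: 0.0227
```

>>> {"name": "move_arm", "arguments": {
  "moves": "0 0 -5 0; 0 0 -12 0; 0 0 -22 0; 0 0 -32 0; 0 0 -42 0; 0 0 -50 0; 0 0 -55 0; 0 0 -57 0; 0 0 -57 0; 0 0 -57 0"
}}

```text
clock: 16.85
position: [0.4428, 0.2929, 0.0717]
tool_rot: [-3.141, 0.0, 1.336]
force: [-0.1, 0.3, -1.4]
grip_width: 0.0224
```

```bash
python3 -c "
from h import *
to(rk(-35,300+45,70),YR)
o=bot.observe();w=np.array([*o['position'][:2],o['tool_rot'][2]-np.pi/2]);w[:2]-=W([0,0,w[2]],(0,.045),0)[0][:2]
print(w); wfit(.06,w); wfit(.06,w,('top',)); wfit(.06,w,('scene','top'))"
```

```text
to [ 46.8 107.9   1.6] turn -0.2699 | at [0.4428 0.2929 0.0717] rpy [-3.141  0.     1.336] F [-0.11  0.28 -1.35] w 0.0224 t 16.85 j7 -0.55
[ 0.4323158   0.24910347 -0.23485962]
wedge [ 0.4315  0.2501 -0.2123] res 0.023 63
wedge [ 0.4307  0.2494 -0.2052] res 0.224 57
wedge [ 0.4333  0.25   -0.2444] res 0.259 112
```

The wedge is held: width 22 mm, weight -1.4 N, and the camera agrees with the hand to about 1 mm. I align it with the gap, starting at rack y = 290.

>>> {"name": "move_arm", "arguments": {
  "moves": "4 10 0 -0.03; 8 22 0 -0.06; 12 36 0 -0.1; 17 50 0 -0.14; 22 64 0 -0.18; 27 78 0 -0.22; 32 91 0 -0.26; 36 101 0 -0.27; 37 106 0 -0.27; 37 106 0 -0.27"
}}

```text
clock: 17.88
position: [0.5553, 0.3035, 0.0713]
tool_rot: [-3.142, 0.0, 1.604]
force: [-0.5, -0.4, -1.8]
grip_width: 0.0226
```

```bash
python3 -c "
from h import *
to(rk(-36.5,335,23),YR)
o=bot.observe();w=np.array([*o['position'][:2],o['tool_rot'][2]-np.pi/2]);w[:2]-=W([0,0,w[2]],(0,.045),0)[0][:2]
print(w); zb=o['position'][2]-.0123
for c in(('scene',),('top',)): wfit(zb,w,c,False)
ps=[grab('scene'),grab('top')]
for p in ps: print('rack',fit([p],RK,RACK,.01,0))
for p,n in zip(ps,'st'):
    c=proj(p,rk(-35,210,30)).astype(int);im=p['frame'][c[1]-30:c[1]+30,c[0]-40:c[0]+40,::-1]
    im=cv2.resize(im,None,fx=8,fy=8,interpolation=cv2.INTER_CUBIC)
    for q,z,col in((np.array(WEDGE),zb+.036,(0,0,255)),):
        cv2.polylines(im,[((proj(p,W(w,q,z))-c+[40,30])*8+3.5).astype(np.int32)],True,col,1)
    for x0,x1,y0,y1 in((-23,0,160,210),(-43,-33,185,210)):
        cv2.polylines(im,[((proj(p,np.array([rk(x,y,50) for x,y in box(x0,x1,y0,y1)]))-c+[40,30])*8+3.5).astype(np.int32)],True,(255,0,0),1)
    cv2.imwrite(f'pics/g{n}.png',im)
a,b=[cv2.imread(f'pics/g{n}.png') for n in 'st'];cv2.imwrite('pics/gap1.png',cv2.resize(np.vstack([a,b]),(400,600)))
"
```

```text
to [-0.4  2.2 48.4] turn -0.0015 | at [0.5553 0.3035 0.0713] rpy [-3.142  0.     1.604] F [-0.51 -0.44 -1.82] w 0.0226 t 17.88 j7 -0.29
[0.55679073 0.25856875 0.03351144]
wedge [ 0.5437  0.2619 -0.2644] res 0.252 41
wedge [ 0.5598  0.2838 -0.0637] res 0.242 40
rack (array([ 0.60911211, -0.03247782,  0.03681114]), np.float64(0.24465694007904876), 220)
rack (array([ 0.60265229, -0.03089039,  0.03474596]), np.float64(0.23838091098481348), 218)
```

View pics/gap1.png

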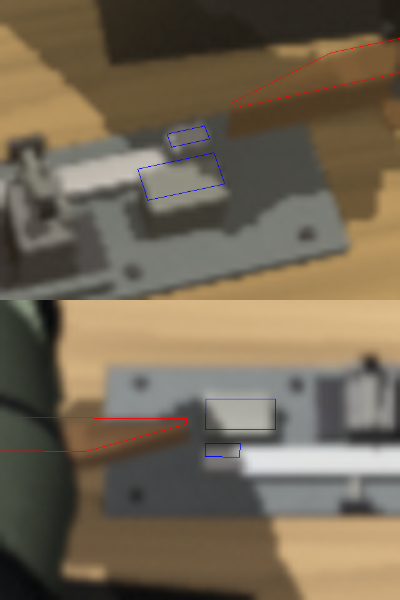

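In the crop the wedge tip lies in front of the gap between post and lug. I lower it to the base plate, then look closely.

>>> {"name": "move_arm", "arguments": {
  "moves": "0 1 5 0; 0 2 13 0; 0 2 22 0; 0 2 31 0; 0 2 38 0; 0 2 43 0; 0 2 46 0; 0 2 48 0; 0 2 48 0; 0 2 48 0"
}}

```text
clock: 18.92
position: [0.5568, 0.3042, 0.024]
tool_rot: [3.141, -0.0, 1.606]
force: [-0.4, -0.2, -1.3]
grip_width: 0.0224
```

```bash
cat > gapv.py <<'E'
from h import *
def gv(name,dxs={'s':.0033,'t':-.0031}):
    o=bot.observe();w=np.array([*o['position'][:2],o['tool_rot'][2]-np.pi/2]);w[:2]-=W([0,0,w[2]],(0,.045),0)[0][:2]
    ps=[grab('scene'),grab('top')]; zb=o['position'][2]-.0123; out=[]
    for p,n in zip(ps,'st'):
        c=proj(p,rk(-35,215,30)).astype(int);im=p['frame'][c[1]-20:c[1]+20,c[0]-30:c[0]+30,::-1]
        im=cv2.resize(im,None,fx=13,fy=13,interpolation=cv2.INTER_CUBIC); big=im.copy()
        D=np.array([dxs[n],0,0])
        for Q,col in((W(w,np.array(WEDGE),zb+.036),(0,0,255)),(np.array([rk(x,y,50) for x,y in box(-23,2,160,210)]),(255,0,0)),(np.array([rk(x,y,50) for x,y in box(-43,-33,185,210)]),(255,0,0))):
            cv2.polylines(im,[((proj(p,Q+D)-c+[30,20])*13+6).astype(np.int32)],True,col,1)
        out.append(im)
    cv2.imwrite(f'pics/{name}.png',cv2.resize(np.vstack(out),(450,600)))
E
python3 -c "
from gapv import *
to(rk(-35,235,22.3),YR); gv('gap2')"
```

```text
to [-101.     2.2    1.7] turn -0.0 | at [0.5568 0.3042 0.024 ] rpy [ 3.141 -0.     1.606] F [-0.39 -0.23 -1.32] w 0.0224 t 18.92 j7 -0.28
```

View pics/gap2.png

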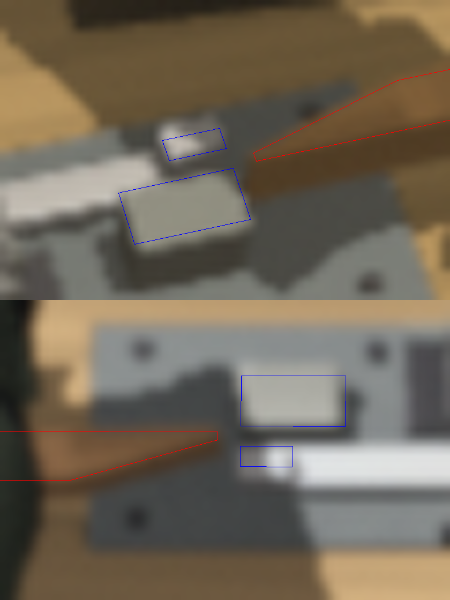

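With each camera's x bias removed the overlays match: the wedge tip (px 220,437) aims into the gap, clear of the post. I push in stages.

>>> {"name": "move_arm", "arguments": {
  "moves": "-2 0 1 0; -6 0.5 1 0; -11 0.5 1 0; -16 0.5 1 0; -21 0.5 1 0; -26 0.5 1 0; -31 0.5 1 0; -35 0.5 1 0; -38 0.5 1 0; -40 0.5 1 0"
}}

```text
clock: 19.85
position: [0.5591, 0.2639, 0.0231]
tool_rot: [3.14, -0.001, 1.606]
force: [4.1, 4.6, 0.2]
grip_width: 0.0227
```

>>> {"name": "move_arm", "arguments": {
  "moves": "-2 0 0 0; -5 0 0 0; -8 0 0 0; -11 0 0 0; -14 0 0 0; -17 0 0 0; -20 0 0 0; -23 0 0 0; -25 0 0 0; -25 0 0 0"
}}

```text
clock: 20.68
position: [0.5603, 0.239, 0.0232]
tool_rot: [3.14, -0.001, 1.605]
force: [5.4, 1.8, -2.6]
grip_width: 0.0225
```

>>> {"name": "move_arm", "arguments": {
  "moves": "-3 0 0 0; -7 0 0 0; -11 0 0 0; -15 0 0 0; -19 0 0 0; -23 0 0 0; -27 0 0 0; -31 0 0 0; -34 0 0 0; -35 0 0 0"
}}

```text
clock: 21.52
position: [0.5618, 0.2226, 0.0253]
tool_rot: [3.134, -0.021, 1.617]
force: [0.1, 95.7, 5.9]
grip_width: 0.0223
```

```bash
python3 -c "
from gapv import *
to(rk(-35,235,22.3),YR); gv('gap3')"
```

```text
to [-19.4  -0.2   2.6] turn 0.0109 | at [0.5618 0.2226 0.0253] rpy [ 3.134 -0.021  1.617] F [ 0.13 95.66  5.86] w 0.0223 t 21.52 j7 -0.13
```

View pics/gap3.png

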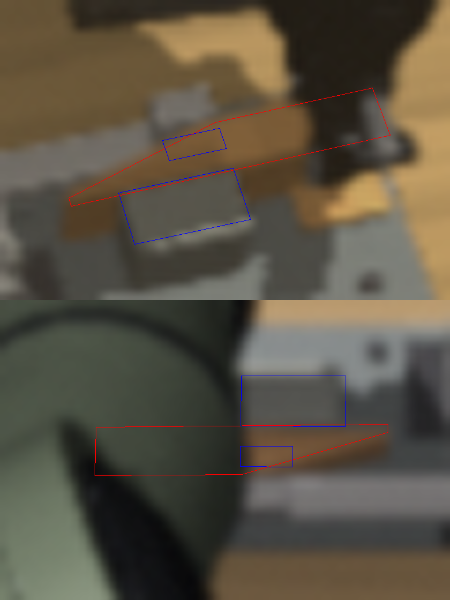

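The wrist force is 95 N, far above the 5–15 N expected, so something blocks the wedge with its origin at about rack y = 209. I back off at once and look.

>>> {"name": "move_arm", "arguments": {
  "moves": "8 0 0 0; 16 0 0 0; 22 0 0 0; 26 0 0 0; 28 0 0 0; 28 0 0 0; 28 0 0 0; 28 0 0 0; 28 0 0 0; 28 0 0 0"
}}

```text
clock: 22.45
position: [0.5608, 0.2329, 0.0235]
tool_rot: [3.139, -0.001, 1.606]
force: [6.2, 5.8, 1.2]
grip_width: 0.0223
```

```bash
python3 -c "
from h import *
to(rk(-35,235,22.3),YR)
ps=[grab('scene'),grab('top')]; out=[]
for p,n,dx in zip(ps,'st',(.0033,-.0031)):
    c=proj(p,rk(-20,160,30)).astype(int);im=p['frame'][c[1]-22:c[1]+22,c[0]-34:c[0]+34,::-1]
    im=cv2.convertScaleAbs(im,alpha=1.7,beta=15)
    im=cv2.resize(im,None,fx=11,fy=11,interpolation=cv2.INTER_CUBIC)
    for y in (100,110,120,130,140): # ticks along x=-23 at z=10
        q=[((proj(p,rk(x,y,10)+[dx,0,0])-c+[34,22])*11+5).astype(int) for x in(-23,-30)]
        cv2.line(im,tuple(map(int,q[0])),tuple(map(int,q[1])),(0,255,0),1)
    out.append(im)
cv2.imwrite('pics/tip.png',cv2.resize(np.vstack(out),(464,600)))
C=cloud(ps[0])-[.0033,0,0]; q=(C-[RK[0],RK[1],0])@np.array([[np.cos(.035),-np.sin(.035),0],[np.sin(.035),np.cos(.035),0],[0,0,1]])*1000
for y in range(100,152,4):
    print(y,[ (x,*(np.round(np.median(q[(abs(q[...,0]-x)<3)&(abs(q[...,1]-y)<3)][:,2]),0) for _ in [0])) for x in range(-60,32,8) if ((abs(q[...,0]-x)<3)&(abs(q[...,1]-y)<3)).any()])
"
```

```text
to [-29.6   0.7   1.1] turn 0.0003 | at [0.5608 0.2329 0.0235] rpy [ 3.139e+00 -1.000e-03  1.606e+00] F [6.15 5.83 1.24] w 0.0223 t 22.45 j7 -0.17
100 [(-60, np.float64(35.0)), (-28, np.float64(77.0)), (-20, np.float64(73.0)), (-12, np.float64(73.0)), (4, np.float64(74.0)), (12, np.float64(74.0)), (20, np.float64(60.0)), (28, np.float64(24.0))]
104 [(-60, np.float64(30.0)), (-52, np.float64(32.0)), (-28, np.float64(83.0)), (-20, np.float64(74.0)), (-12, np.float64(73.0)), (-4, np.float64(69.0)), (4, np.float64(74.0)), (12, np.float64(75.0)), (20, np.float64(60.0)), (28, np.float64(38.0))]
108 [(-60, np.float64(30.0)), (-52, np.float64(30.0)), (-20, np.float64(72.0)), (-12, np.float64(73.0)), (-4, np.float64(69.0)), (4, np.float64(75.0)), (12, np.float64(87.0)), (20, np.float64(60.0)), (28, np.float64(24.0))]
112 [(-60, np.float64(31.0)), (-52, np.float64(29.0)), (12, np.float64(15.0)), (20, np.float64(18.0)), (28, np.float64(27.0))]
116 [(-60, np.float64(30.0)), (-52, np.float64(30.0)), (-44, np.float64(30.0)), (-12, np.float64(20.0)), (4, np.float64(19.0)), (12, np.float64(22.0)), (
[... 1704 characters left out ...]
at64(11.0)), (4, np.float64(12.0)), (12, np.float64(13.0)), (20, np.float64(9.0)), (28, np.float64(11.0))]
144 [(-60, np.float64(29.0)), (-52, np.float64(25.0)), (-44, np.float64(16.0)), (-36, np.float64(10.0)), (-28, np.float64(12.0)), (-20, np.float64(12.0)), (-12, np.float64(11.0)), (-4, np.float64(13.0)), (4, np.float64(11.0)), (12, np.float64(14.0)), (20, np.float64(11.0)), (28, np.float64(8.0))]
148 [(-60, np.float64(30.0)), (-52, np.float64(24.0)), (-44, np.float64(12.0)), (-36, np.float64(11.0)), (-28, np.float64(19.0)), (-20, np.float64(10.0)), (-12, np.float64(15.0)), (-4, np.float64(12.0)), (4, np.float64(10.0)), (12, np.float64(8.0)), (20, np.float64(9.0)), (28, np.float64(7.0))]
```

View pics/tip.png

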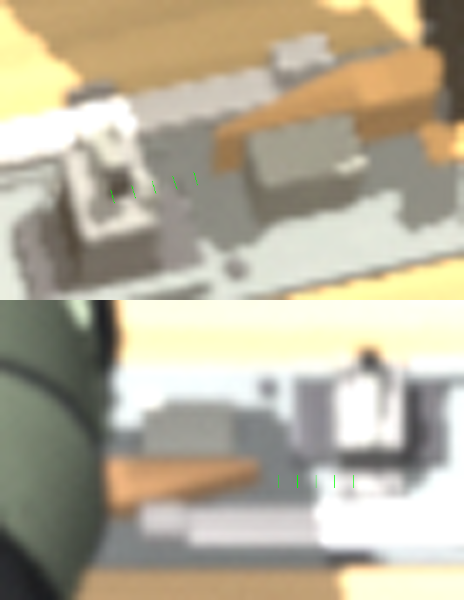

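The wedge tip is free at px (215,160). But Fx of +6 N means the arm alone is carrying the bar spring, so the wedge isn't flush on the post. I shift it towards the post and watch for contact.

>>> {"name": "move_arm", "arguments": {
  "moves": "0 0.5 0 0; 0 1 0 0; 0 1.5 0 0; 0 2 0 0; 0 2.5 0 0; 0 3 0 0; 0 3 0 0; 0 3 0 0; 0 3 0 0; 0 3 0 0"
}}

```text
clock: 23.38
position: [0.5629, 0.2329, 0.0233]
tool_rot: [3.141, -0.001, 1.606]
force: [1.3, 6.2, 4.0]
grip_width: 0.0227
```

```bash
python3 -c "
from h import *
to(rk(-35,235,22.3),YR)
for p,dx in((grab('scene'),.0033),(grab('top'),-.0031)):
    for b0 in(.008,.012,.016):
        r=fit([p],[RK[0]+dx-b0,RK[1],RK[2]],box(-.049,-.029,.06,.18),.030,.030,win=2.5,skip=(0,2)); print('bar open',np.round([(RK[0]+dx-r[0][0])*1000,r[0][2]],3),r[1])
    C=cloud(p)-[dx,0,0];c,s=np.cos(.035),np.sin(.035);q=(C-[RK[0],RK[1],0])@np.array([[c,-s,0],[s,c,0],[0,0,1]])*1000
    m=(abs(q[...,2]-30)<5)&(q[...,0]<-25)&(q[...,0]>-80)
    for y in(0,60,130,150): 
        k=m&(abs(q[...,1]-y)<8); print(y,np.percentile(q[k][:,0],[5,50,95]) if k.any() else None)
"
```

```text
to [-29.5  -1.5   0.9] turn 0.0002 | at [0.5629 0.2329 0.0233] rpy [ 3.141e+00 -1.000e-03  1.606e+00] F [1.34 6.2  3.99] w 0.0227 t 23.38 j7 -0.17
bar open [187.857   0.361] nan
bar open [152.117   0.314] nan
bar open [57.396  0.206] nan
0 [-72.79968155 -57.91710394 -44.31359298]
60 [-64.23981899 -52.16966716 -43.25594789]
130 [-63.26087793 -53.01039096 -44.63265031]
150 [-63.02966425 -53.49872964 -34.15391229]
bar open [15.015  0.023] 0.19249187843980614
bar open [15.154  0.023] 0.10370132078815181
bar open [14.825  0.023] 0.22296795706278366
0 [-72.55735018 -56.22594443 -45.3863574 ]
60 [-62.37467408 -53.03723582 -45.39984598]
130 [-64.57263827 -56.34246832 -45.17043974]
150 [-64.80585518 -53.90982056 -30.39647156]
  return _methods._mean(a, axis=axis, dtype=dtype,
  ret = ret.dtype.type(ret / rcount)
```

>>> {"name": "move_arm", "arguments": {
  "moves": "-1 0 0 0; -2 0 0 0; -3 0 0 0; -4 0 0 0; -5 0 0 0; -6 0 0 0; -7 0 0 0; -8 0 0 0; -8 0 0 0; -8 0 0 0"
}}

```text
clock: 24.32
position: [0.5631, 0.2257, 0.0233]
tool_rot: [3.141, -0.002, 1.607]
force: [0.4, 10.4, 4.7]
grip_width: 0.0226
```

>>> {"name": "move_arm", "arguments": {
  "moves": "-1 0 0 0; -2 0 0 0; -3 0 0 0; -4 0 0 0; -5 0 0 0; -5 0 0 0; -5 0 0 0; -5 0 0 0; -5 0 0 0; -5 0 0 0"
}}

```text
clock: 25.15
position: [0.5632, 0.2239, 0.0236]
tool_rot: [3.14, -0.005, 1.608]
force: [0.1, 24.9, 4.4]
grip_width: 0.0226
```

```bash
python3 - <<'E' 2>/dev/null
from h import *
np.set_printoptions(precision=4,suppress=True)
to(rk(-35,235,22.3),YR)
o=bot.observe();w=np.array([*o['position'][:2],o['tool_rot'][2]-np.pi/2]);w[:2]-=W([0,0,w[2]],(0,.045),0)[0][:2]
inv=lambda P:(lambda d:np.c_[np.cos(.035)*d[:,0]+np.sin(.035)*d[:,1],-np.sin(.035)*d[:,0]+np.cos(.035)*d[:,1]]*1000)(np.atleast_2d(P)[:,:2]-RK[:2])
print('hand wedge in rack',inv(w[:2]),w[2]-.035)
for n,dx in(('scene',.0033),('top',-.0031)):
    p=grab(n,n+'_tipraw');f=p['frame'].astype(int)
    wood=(f[...,0]-f[...,2]>25)&(f[...,0]>1.25*f[...,2])
    # rows of rack positions on z=46mm (wedge top)
    u,v=np.meshgrid(np.arange(560),np.arange(420))
    P=np.array([ray(p,(a,b),.047) for a,b in zip(u.ravel(),v.ravel())]) 
    q=inv(P-[dx,0,0]).reshape(420,560,2)
    reg=wood&(q[...,1]>90)&(q[...,1]<250)&(q[...,0]>-75)&(q[...,0]<0)
    print(n,'min y',np.sort(q[reg][:,1])[:6])
    for y in range(125,245,8):
        k=reg&(abs(q[...,1]-y)<3); print(y,k.sum(),np.round([q[k][:,0].min(),q[k][:,0].max()],1) if k.any() else '')
E
```

```text
to [-20.5  -1.5   1.2] turn 0.0026 | at [0.5632 0.2239 0.0236] rpy [ 3.14  -0.005  1.608] F [ 0.14 24.94  4.44] w 0.0226 t 25.15 j7 -0.15
hand wedge in rack [[-33.4697 210.5404]] 0.00264889124281234
scene min y [90.7987 92.9726 93.8766 94.7827 96.0469 96.9546]
125 11 [-74.7 -56.2]
133 10 [-73.9  -9.4]
141 22 [-74.5  -7.9]
149 23 [-73.8  -6.5]
157 22 [-71.6  -8.4]
165 17 [-73.6 -24.2]
173 18 [-75.  -26.2]
181 19 [-73.5 -24. ]
189 15 [-74.8 -26. ]
197 15 [-73.3 -24.5]
205 17 [-74.7 -25.8]
213 28 [-74.  -9.]
221 34 [-74.6  -6.8]
229 35 [-73.8  -1.2]
237 38 [-71.6  -0.4]
top min y [144.0613 144.0906 144.12   147.6536 147.6846 147.7156]
125 0 
133 0 
141 0 
149 7 [-35.6 -24.5]
157 8 [-35.6 -24.5]
165 8 [-39.3 -24.5]
173 5 [-39.3 -24.5]
181 12 [-43.1 -24.5]
189 12 [-43.1 -24.5]
197 12 [-43.1 -24.5]
205 6 [-43.1 -24.5]
213 12 [-46.8 -24.6]
221 0 
229 0 
237 0
```

```bash
python3 - <<'E'
from h import *
out=[]
for n in('scene','top'):
    im=cv2.imread(f'pics/{n}_tipraw.png')
    class P(dict):pass
    p=grab(n); c=proj(p,rk(-30,(215 if n=='scene' else 190),25)).astype(int)
    im=im[c[1]-18:c[1]+18,c[0]-30:c[0]+30]
    im=cv2.resize(cv2.convertScaleAbs(im,alpha=2.2,beta=10),(660,396),interpolation=cv2.INTER_LANCZOS4); out.append(im)
cv2.imwrite('pics/blk.png',cv2.resize(np.vstack(out),None,fx=.75,fy=.75,interpolation=cv2.INTER_AREA))
E
```

```text
(no output)
```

View pics/blk.png

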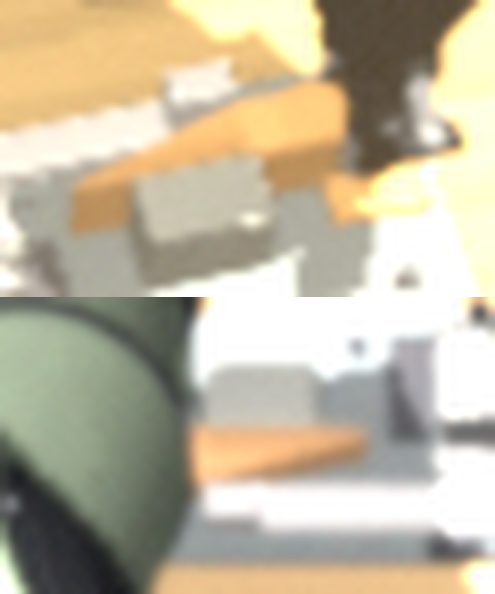

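```bash
python3 - <<'E' 2>/dev/null
from h import *
o=bot.observe();print(o['force'],o['moment'],o['clock'])
for n,dx in(('top',-.0031),('scene',.0033)):
    p=grab(n)
    for (y0,y1) in((-120,-80),(-60,0),(40,140),(130,180)):
        f=p['frame'].astype(float).sum(-1)
        # brightness profile across the bar (z=30), x from -80 to -20
        xs=np.arange(-85,-10,1.)
        prof=np.mean([[map_coordinates(f,[[q[1]],[q[0]]],order=1)[0] for q in proj(p,np.array([rk(x,y,30) for x in xs])+[dx,0,0])] for y in np.linspace(y0,y1,12)],0)
        g=np.gradient(prof); print(n,y0,'up edge',xs[g.argmax()],'down edge',xs[g.argmin()],'prof',np.round(prof[::5]).astype(int))
E
```

```text
[-0.14817737 25.43721855  4.11872752] [ 4.78586    -0.03526828 -0.15361641] 25.35
top -120 up edge -63.0 down edge -78.0 prof [502 404 260 239 326 569 664 673 630 494 416 406 375 333 330]
top -60 up edge -63.0 down edge -44.0 prof [505 412 338 322 339 568 662 671 613 466 406 369 258 162 186]
top 40 up edge -63.0 down edge -45.0 prof [380 315 265 271 329 489 553 557 494 379 333 309 244 193 219]
top 130 up edge -63.0 down edge -45.0 prof [243 215 195 205 251 318 343 344 301 224 187 198 214 219 216]
scene -120 up edge -65.0 down edge -45.0 prof [287 368 346 312 413 551 569 570 457 294 313 325 369 373 359]
scene -60 up edge -64.0 down edge -46.0 prof [275 318 370 378 446 545 546 510 402 332 333 317 312 300 271]
scene 40 up edge -65.0 down edge -46.0 prof [333 330 317 308 378 451 457 439 351 285 285 272 275 264 245]
scene 130 up edge -65.0 down edge -46.0 prof [251 249 241 240 278 316 322 324 274 232 223 210 207 205 208]
```

The bar is already about 15 mm open. The moments put the jam on the lug side at mid-height, just where the taper meets the straight part. The wedge is probably held slightly crooked, so I ease back, let go so it settles, and regrip.

>>> {"name": "move_arm", "arguments": {
  "moves": "1 0 0 0; 3 0 0 0; 5 0 0 0; 7 0 0 0; 8 0 0 0; 8 0 0 0; 8 0 0 0; 8 0 0 0; 8 0 0 0; 8 0 0 0"
}}

```text
clock: 26.28
position: [0.5631, 0.2267, 0.0228]
tool_rot: [3.141, 0.001, 1.605]
force: [3.7, -3.6, 2.8]
grip_width: 0.0224
```

>>> {"name": "move_arm", "arguments": {
  "moves": "0 0 0 0; 0 0 0 0; 0 0 0 0; 0 0 0 0; 0 0 0 0; 0 0 0 0; 0 0 0 0; 0 0 0 0; 0 0 0 0; 0 0 0 0",
  "grip": 0.6
}}

```text
clock: 27.12
position: [0.5628, 0.2274, 0.0228]
tool_rot: [-3.142, 0.0, 1.606]
force: [-0.1, 0.7, -0.3]
grip_width: 0.0513
```

```bash
cat > st.py <<'E'
from h import *
inv=lambda P:(lambda d:np.c_[np.cos(.035)*d[:,0]+np.sin(.035)*d[:,1],-np.sin(.035)*d[:,0]+np.cos(.035)*d[:,1]]*1000)(np.atleast_2d(P)[:,:2]-RK[:2])
def bar():
    for n,dx in(('top',-.0031),('scene',.0033)):
        p=grab(n);f=p['frame'].astype(float).sum(-1);xs=np.arange(-75,-20,1.)
        prof=np.mean([[map_coordinates(f,[[q[1]],[q[0]]],order=1)[0] for q in proj(p,np.array([rk(x,y,30) for x in xs])+[dx,0,0])] for y in np.linspace(125,165,12)],0)
        g=np.gradient(prof);k=g[:35].argmax();print(n,'bar edges',xs[k],xs[k+10+g[k+10:k+30].argmin()])
        # wedge tip: wood pixels on the wedge-top plane
        f=p['frame'].astype(int);wood=(f[...,0]-f[...,2]>20)&(f[...,0]>1.2*f[...,2])
        ys=np.arange(110,215,1.);h=[np.mean([wood[tuple(np.round(proj(p,rk(x,y,46)+[dx,0,0])[::-1]).astype(int))] for x in(-24,-26)]) for y in ys]
        print('  wood starts at y',ys[np.array(h)>.6][:1])
E
python3 -c "
from st import *
o=bot.observe();print(inv(o['position'][:2]),o['position'],o['force'],o['moment'],o['grip_width'],o['clock']); bar()"
```

```text
[[-33.83473156 259.00246624]] [0.56282275 0.22735987 0.0227947 ] [-0.10613293  0.74161276 -0.30515471] [ 0.00372962 -0.02358146 -0.01183371] 0.05134670567728312 27.1167
top bar edges -67.0 -45.0
  wood starts at y [146.]
scene bar edges -67.0 -47.0
  wood starts at y [143.]
```

```bash
python3 - <<'E'
from st import *
for n,dx in(('top',-.0031),('scene',.0033)):
    p=grab(n)
    for src,f in(('start',cv2.imread(f'pics/{n}0.png')),('now',p['frame'][:,:,::-1])):
        f=f.astype(float).sum(-1);xs=np.arange(-80,-15,.5)
        for y0,y1 in((45,70),(125,165)):
            prof=np.mean([[map_coordinates(f,[[q[1]],[q[0]]],order=1)[0] for q in proj(p,np.array([rk(x,y,30) for x in xs])+[dx,0,0])] for y in np.linspace(y0,y1,12)],0)
            m=prof>(prof.max()+np.median(prof))/2; print(n,src,y0,'bar',xs[m].min(),xs[m].max())
E
```

```text
top start 45 bar -45.5 -28.5
top start 125 bar -46.0 -28.0
top now 45 bar -63.0 -44.5
top now 125 bar -66.0 -46.5
scene start 45 bar -47.5 -31.5
scene start 125 bar -48.0 -31.5
scene now 45 bar -65.5 -48.0
scene now 125 bar -66.0 -47.5
```

The bar reads about 17 mm open, more than the 13 mm expected at this depth, so the wedge was skewed. Let go, it stays put. I go round behind it and push the end face with shut fingers so it can align itself.

>>> {"name": "move_arm", "arguments": {
  "moves": "0 0 -8 0; 0 0 -20 0; 0 0 -35 0; 0 0 -50 0; 0 0 -58 0; 0 0 -60 0; 4 0 -60 0; 14 0 -60 0; 28 0 -60 0; 40 0 -60 0"
}}

```text
clock: 28.15
position: [0.5609, 0.2694, 0.0821]
tool_rot: [-3.141, -0.0, 1.607]
force: [1.1, 0.5, 0.9]
grip_width: 0.051
```

>>> {"name": "move_arm", "arguments": {
  "moves": "2 -1 0 0; 4 -1 0 0; 4 -1 5 0; 4 -1 15 0; 4 -1 28 0; 4 -1 42 0; 4 -1 52 0; 4 -1 58 0; 4 -1 60 0; 4 -1 60 0",
  "grip": 0
}}

```text
clock: 28.98
position: [0.5601, 0.271, 0.0221]
tool_rot: [-3.141, 0.001, 1.606]
force: [-0.5, -0.0, -0.3]
grip_width: -0.0003
```

```bash
python3 - <<'E'
from st import *
o=bot.observe();print(inv(o['position'][:2]),o['position'],o['force'],o['grip_width'],o['clock'])
out=[]
for n in('scene','top'):
    p=grab(n); c=proj(p,rk(-30,215,25)).astype(int)
    im=p['frame'][c[1]-20:c[1]+20,c[0]-34:c[0]+34,::-1]
    out.append(cv2.resize(cv2.convertScaleAbs(im,alpha=1.6,beta=10),None,fx=11,fy=11,interpolation=cv2.INTER_LANCZOS4))
cv2.imwrite('pics/rel.png',cv2.resize(np.vstack(out),(510,600),interpolation=cv2.INTER_AREA))
for p in [grab('scene')]:
    for g in([.5635,.183,.035],):
        w=fit([p],W(RK,(-.0345,.214),0)[0][:2].tolist()+[.035],WEDGE,.046,.046,win=3); d=w[0]-[.0033,0,0]; print('wedge fit rack',inv(d[:2]),d[2]-.035,w[1:])
bar()
E
```

```text
[[-34.99861298 302.69486804]] [0.56013066 0.27098478 0.02210973] [-0.49288594 -0.00582609 -0.30217674] -0.00029277546560955514 28.9833
wedge fit rack [[-36.68403954 218.91629969]] -0.03441461238567919 (np.float64(0.24914847036155752), 41)
top bar edges -67.0 -45.0
  wood starts at y [146.]
scene bar edges -66.0 -47.0
  wood starts at y [142.]
```

View pics/rel.png

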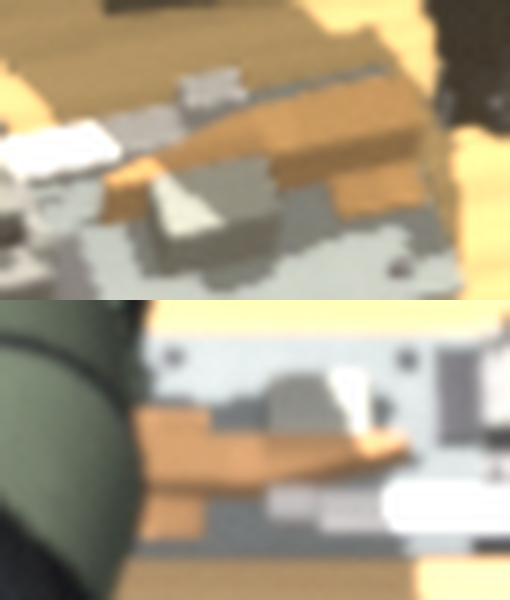

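The top crop shows the wedge lying flush along the post (px 210–405, row 432), its shoulder (px 263) just short of the lug (px 268). The closed fingers are behind it. I push gently.

>>> {"name": "move_arm", "arguments": {
  "moves": "-1 0 0 0; -3 0 0 0; -5 0 0 0; -7 0 0 0; -8 0 0 0; -9 0 0 0; -10 0 0 0; -11 0 0 0; -12 0 0 0; -12 0 0 0"
}}

```text
clock: 30.07
position: [0.5607, 0.2606, 0.023]
tool_rot: [3.141, -0.002, 1.607]
force: [-0.4, 7.0, 0.7]
grip_width: -0.0002
```

>>> {"name": "move_arm", "arguments": {
  "moves": "-0.5 0 0 0; -1 0 0 0; -1.5 0 0 0; -2 0 0 0; -2.5 0 0 0; -3 0 0 0; -3 0 0 0; -3 0 0 0; -3 0 0 0; -3 0 0 0"
}}

```text
clock: 30.9
position: [0.5608, 0.2586, 0.0231]
tool_rot: [3.141, -0.003, 1.607]
force: [-0.7, 12.0, 0.5]
grip_width: -0.0002
```

>>> {"name": "move_arm", "arguments": {
  "moves": "-0.5 0 0 0; -1 0 0 0; -1.5 0 0 0; -2 0 0 0; -2.5 0 0 0; -3 0 0 0; -3 0 0 0; -3 0 0 0; -3 0 0 0; -3 0 0 0"
}}

```text
clock: 31.73
position: [0.561, 0.2582, 0.0234]
tool_rot: [3.14, -0.005, 1.609]
force: [-0.1, 22.7, 0.9]
grip_width: -0.0
```

```bash
python3 - <<'E'
from st import *
o=bot.observe();print(inv(o['position'][:2]),o['position'],o['force'],o['moment'],o['clock']); bar()
E
```

```text
[[-34.56845002 289.87254575]] [0.56100925 0.25818537 0.02339276] [-0.14138902 22.66192289  0.87379501] [ 4.72301387 -0.08379524 -0.0288733 ] 31.7333
top bar edges -63.0 -45.0
  wood starts at y [143.]
scene bar edges -65.0 -46.0
  wood starts at y [136.]
```

```bash
python3 - <<'E'
from st import *
for n,dx in(('top',-.0031),('scene',.0033)):
    p=grab(n);f=cv2.imread(f'pics/{n}0.png').astype(float).sum(-1)
    s=lambda P:np.array([map_coordinates(f,[[q[1]],[q[0]]],order=1)[0] for q in proj(p,np.array(P)+[dx,0,0])])
    ys=np.arange(105,160,3);print(n,'along y (x=-12..12,z=20)',list(zip(ys,np.mean([s([rk(x,y,20) for y in ys]) for x in range(-12,13,4)],0).astype(int))))
    xs=np.arange(-48,0,3);print(n,'along x (y=116..126,z=20)',list(zip(xs,np.mean([s([rk(x,y,20) for x in xs]) for y in range(116,127,2)],0).astype(int))))
    ys=np.arange(145,230,4);print(n,'post along y (z=50,x=-18..-6)',list(zip(ys,np.mean([s([rk(x,y,50) for y in ys]) for x in range(-18,-5,4)],0).astype(int))))
    xs=np.arange(-50,14,3);print(n,'post along x (z=50,y=190..204)',list(zip(xs,np.mean([s([rk(x,y,50) for x in xs]) for y in range(190,205,4)],0).astype(int))))
E
```

```text
top along y (x=-12..12,z=20) [(np.int64(105), np.int64(367)), (np.int64(108), np.int64(323)), (np.int64(111), np.int64(272)), (np.int64(114), np.int64(235)), (np.int64(117), np.int64(219)), (np.int64(120), np.int64(217)), (np.int64(123), np.int64(223)), (np.int64(126), np.int64(237)), (np.int64(129), np.int64(277)), (np.int64(132), np.int64(330)), (np.int64(135), np.int64(376)), (np.int64(138), np.int64(397)), (np.int64(141), np.int64(399)), (np.int64(144), np.int64(399)), (np.int64(147), np.int64(396)), (np.int64(150), np.int64(382)), (np.int64(153), np.int64(351)), (np.int64(156), np.int64(306)), (np.int64(159), np.int64(288))]
top along x (y=116..126,z=20) [(np.int64(-48), np.int64(327)), (np.int64(-45), np.int64(454)), (np.int64(-42), np.int64(571)), (np.int64(-39), np.int64(635)), (np.int64(-36), np.int64(651)), (np.int64(-33), np.int64(653)), (np.int64(-30), np.int64(639)), (np.int64(-27), np.int64(584)), (np.int64(-24), np.int64(479)), (np.int64(-21), np.int64(328)), (np.int64(-18), np.int64(239)), (np.int64(-15), np.int64(218)), (np.int64(-12), np.int64(221)), (np.int64(-9), 
[... 3499 characters left out ...]
..204) [(np.int64(-50), np.int64(429)), (np.int64(-47), np.int64(498)), (np.int64(-44), np.int64(529)), (np.int64(-41), np.int64(535)), (np.int64(-38), np.int64(523)), (np.int64(-35), np.int64(436)), (np.int64(-32), np.int64(309)), (np.int64(-29), np.int64(234)), (np.int64(-26), np.int64(239)), (np.int64(-23), np.int64(316)), (np.int64(-20), np.int64(378)), (np.int64(-17), np.int64(400)), (np.int64(-14), np.int64(403)), (np.int64(-11), np.int64(401)), (np.int64(-8), np.int64(401)), (np.int64(-5), np.int64(402)), (np.int64(-2), np.int64(400)), (np.int64(1), np.int64(394)), (np.int64(4), np.int64(352)), (np.int64(7), np.int64(263)), (np.int64(10), np.int64(194)), (np.int64(13), np.int64(177))]
```

The wedge stalls again at the same point, though its sides are flush and nothing is visible in its way. It looks like the shoulder catching on the lug's end edge at slow speed. A brisk push should make the lug ride over: the bar coasts outward as the shoulder passes. I'll regrip, draw back and push quickly, with limited overshoot.

>>> {"name": "move_arm", "arguments": {
  "moves": "4 0 0 0; 10 0 0 0; 14 0 -2 0; 14 0 -12 0; 14 0 -26 0; 14 0 -42 0; 14 0 -56 0; 14 0 -62 0; 10 0 -64 0; 0 0 -64 0"
}}

```text
clock: 32.77
position: [0.5608, 0.2542, 0.0873]
tool_rot: [3.141, -0.001, 1.607]
force: [0.1, 0.8, -0.6]
grip_width: 0.0003
```

```bash
python3 -c "
from st import *
to(rk(-35.3,254,23),YR); bar()"
```

```text
to [-31.9  -0.5  64.3] turn 0.0016 | at [0.5608 0.2542 0.0873] rpy [ 3.141e+00 -1.000e-03  1.607e+00] F [ 0.1   0.85 -0.56] w 0.0003 t 32.77 j7 -0.23
top bar edges -67.0 -48.0
  wood starts at y [161.]
scene bar edges -67.0 -47.0
  wood starts at y [139.]
```

```bash
python3 - <<'E'
from st import *
for n,dx in(('scene',.0033),('top',-.0031)):
    Z=[]
    for i in range(4):
        p=grab(n,f'{n}_q' if i==0 else None);C=cloud(p)-[dx,0,0]
        q=np.c_[inv(C.reshape(-1,3)),C[...,2].ravel()*1000];f=p['frame'].reshape(-1,3).astype(int)
        wood=(f[:,0]-f[:,2]>20)&(f[:,0]>1.2*f[:,2])
        Z.append(np.c_[q,wood])
    q=np.mean(Z,0); wd=q[:,3]>.9
    for nm,(x0,x1,y0,y1,need) in {'post top':(-18,0,166,204,0),'plate':(-20,0,136,150,0),'wedge straight':(-43,-28,214,275,1),'foot+x':(-19,-6,243,278,1),'foot-x':(-65,-52,243,278,1),'taper':(-30,-25,150,205,1)}.items():
        m=(q[:,0]>x0)&(q[:,0]<x1)&(q[:,1]>y0)&(q[:,1]<y1)&(q[:,2]>0)&(q[:,2]<60)
        if need: m&=wd
        if m.sum()>5:
            A=np.c_[q[m][:,:2]-q[m][:,:2].mean(0),np.ones(m.sum())];c=np.linalg.lstsq(A,q[m][:,2],rcond=None)[0]
            print(n,nm,m.sum(),'z med',np.round(np.median(q[m][:,2]),1),'slopes x,y',np.round(c[:2],3),'ctr',np.round(q[m][:,:2].mean(0)))
E
```

```text
scene post top 56 z med 51.0 slopes x,y [-0.073  0.028] ctr [ -9. 185.]
scene plate 25 z med 10.5 slopes x,y [-0.032 -0.055] ctr [ -9. 143.]
scene wedge straight 75 z med 47.2 slopes x,y [0.003 0.   ] ctr [-35. 244.]
scene foot+x 43 z med 15.7 slopes x,y [-0.643  0.24 ] ctr [-13. 262.]
scene foot-x 6 z med 17.2 slopes x,y [0.395 0.043] ctr [-62. 259.]
scene taper 44 z med 42.2 slopes x,y [-0.271  0.511] ctr [-28. 167.]
top post top 48 z med 48.9 slopes x,y [0.052 0.033] ctr [-10. 185.]
top plate 19 z med 9.8 slopes x,y [-0.033  0.076] ctr [-10. 143.]
top wedge straight 37 z med 44.4 slopes x,y [ 0.025 -0.006] ctr [-36. 231.]
top foot+x 6 z med 15.2 slopes x,y [-0.76  0.11] ctr [-10. 248.]
top taper 16 z med 45.6 slopes x,y [-0.595  0.063] ctr [-28. 178.]
```

```bash
python3 - <<'E'
from st import *
for n,dx in(('scene',.0033),('top',-.0031)):
    p=grab(n);f=cv2.GaussianBlur(p['frame'],(0,0),.5).astype(float)
    xs=np.arange(-62,-8,1.)
    for y in range(150,285,12):
        P=proj(p,np.array([rk(x,y,46) for x in xs])+[dx,0,0])
        v=np.stack([map_coordinates(f[...,c],[P[:,1],P[:,0]],order=1) for c in range(3)],-1)
        g=np.abs(v[2:]-v[:-2]).sum(-1);pk=[int(xs[i+1]) for i in range(1,len(g)-1) if g[i]>=g[i-1] and g[i]>g[i+1] and g[i]>8]
        print(n,y,pk,[int(g[int(k-xs[0])-1]) for k in pk])
E
```

```text
scene 150 [-57, -38, -30, -12] [18, 26, 14, 9]
scene 162 [-58, -39, -27, -23] [24, 25, 10, 8]
scene 174 [-58, -54, -40, -28, -25] [24, 12, 19, 11, 13]
scene 186 [-55, -51, -44, -25] [14, 16, 17, 14]
scene 198 [-53, -45, -26] [27, 19, 14]
scene 210 [-54, -50, -47, -27, -24, -19, -12] [22, 15, 14, 10, 9, 8, 8]
scene 222 [-58, -47, -24] [9, 19, 24]
scene 234 [-56, -47, -22] [11, 19, 18]
scene 246 [-60, -56, -48, -23] [12, 15, 18, 21]
scene 258 [-58, -45, -41, -20] [23, 16, 11, 19]
scene 270 [-59, -55, -47, -43, -21] [17, 17, 14, 30, 21]
scene 282 [-45, -31, -27] [15, 14, 17]
top 150 [-56, -52, -44, -41, -34, -29, -26] [12, 31, 12, 9, 15, 8, 11]
top 162 [-56, -49, -38, -33, -26, -22] [11, 34, 15, 11, 13, 8]
top 174 [-48, -44, -37, -26, -23, -18] [36, 12, 17, 12, 11, 10]
top 186 [-48, -41, -37, -26, -22] [31, 17, 11, 11, 13]
top 198 [-48, -44, -41, -30, -26, -23] [27, 13, 10, 8, 8, 12]
top 210 [-52, -48, -45, -41, -27, -23] [10, 11, 12, 10, 8, 12]
top 222 [-56, -45, -22, -12] [10, 26, 19, 21]
top 234 [-52, -44, -18] [10, 25, 14]
top 246 [-44] [23]
top 258 [] []
top 270 [-12] [15]
top 282 [] []
```

Depth shows the wedge lying flat. It is turned about -0.06 rad, tip away from the post, with the resistance on the lug side at the shoulder, which fits a catch there. I regrip it, draw back, and check alignment.

>>> {"name": "move_arm", "arguments": {
  "moves": "-4 0 0 0; -12 0 0 0; -22 0 0 0; -29 0 5 0; -31 0.5 15 0; -31 0.5 30 0; -31 0.5 45 0; -31 0.5 57 0; -31 0.5 63 0; -31 0.5 64 0",
  "grip": 0.65
}}

```text
clock: 34.2
position: [0.5619, 0.2219, 0.0212]
tool_rot: [-3.14, 0.001, 1.606]
force: [-0.9, 1.2, -0.0]
grip_width: 0.0553
```

>>> {"name": "move_arm", "arguments": {
  "moves": "0 0 0 0; 0 0 0 0; 0 0 0 0; 0 0 0 0; 0 0 0 0; 0 0 0 0; 0 0 0 0; 0 0 0 0; 0 0 0 0; 0 0 0 0",
  "grip": 0,
  "grip_force": 100
}}

```text
clock: 35.03
position: [0.563, 0.2227, 0.0238]
tool_rot: [3.14, -0.001, 1.606]
force: [-0.1, -0.2, 5.6]
grip_width: 0.0219
```

>>> {"name": "move_arm", "arguments": {
  "moves": "3 0 0 0; 8 0 0 0; 14 0 0 0; 20 0 0 0; 27 0 0 0; 34 0 0 0; 41 0 0 0; 46 0 0 0; 48 0 0 0; 48 0 0 0"
}}

```text
clock: 35.87
position: [0.5614, 0.2707, 0.0237]
tool_rot: [3.14, -0.0, 1.606]
force: [-0.2, 0.0, 3.7]
grip_width: 0.0224
```

```bash
cat >> st.py <<'E'
def wed(ys=range(140,285,12)):
    for n,dx in(('scene',.0033),('top',-.0031)):
        p=grab(n);f=cv2.GaussianBlur(p['frame'],(0,0),.5).astype(float)
        xs=np.arange(-62,-8,1.)
        for y in ys:
            P=proj(p,np.array([rk(x,y,46) for x in xs])+[dx,0,0])
            v=np.stack([map_coordinates(f[...,c],[P[:,1],P[:,0]],order=1) for c in range(3)],-1)
            g=np.abs(v[2:]-v[:-2]).sum(-1);print(n,y,[int(xs[i+1]) for i in range(1,len(g)-1) if g[i]>=g[i-1] and g[i]>g[i+1] and g[i]>10])
E
python3 -c "
from st import *
to(rk(-35.3,290,23),YR); o=bot.observe(); print(inv(o['position'][:2])); bar(); wed(range(170,300,12))"
```

```text
to [-12.4  -1.6   0.7] turn 0.0003 | at [0.5614 0.2707 0.0237] rpy [ 3.14  -0.     1.606] F [-0.17  0.04  3.74] w 0.0224 t 35.87 j7 -0.22
[[-33.73839532 302.36396657]]
top bar edges -51.0 -30.0
  wood starts at y [193.]
scene bar edges -53.0 -33.0
  wood starts at y [193.]
scene 170 [-56, -45, -21, -18]
scene 182 [-57, -46, -30, -27, -23]
scene 194 [-57, -40, -31]
scene 206 [-55, -40, -32, -24]
scene 218 [-56, -36, -25]
scene 230 [-56, -41, -25]
scene 242 [-53, -43, -24]
scene 254 [-55, -46, -24]
scene 266 [-56, -48, -24]
scene 278 [-59, -56, -25]
scene 290 [-60, -50, -27, -24]
top 170 [-60, -56, -38, -34, -22, -18]
top 182 [-55, -34, -22, -18]
top 194 [-56, -52, -38, -33, -22]
top 206 [-52, -48, -37, -33, -23]
top 218 [-34, -23, -18]
top 230 [-37, -33, -22, -12]
top 242 [-48, -45, -41, -37, -23, -18]
top 254 [-52, -45, -23, -18]
top 266 [-45, -23]
top 278 []
top 290 []
```

The wedge is now parallel to the post, its tip at rack y about 192. A shorter, brisk push follows (300 mm/s across the shoulder point, stop at origin y of about 200).

>>> {"name": "move_arm", "arguments": {
  "moves": "-13 -0.5 0 0; -38 -1 0 0; -62 -1 0 0; -62 -1 0 0; -60 -1 0 0; -60 -1 0 0; -60 -1 0 0; -60 -1 0 0; -60 -1 0 0; -60 -1 0 0"
}}

```text
clock: 36.9
position: [0.5634, 0.2091, 0.0239]
tool_rot: [3.139, 0.001, 1.605]
force: [3.6, -8.1, 7.7]
grip_width: 0.0223
```

```bash
python3 -c "
from st import *
o=bot.observe(); print(inv(o['position'][:2]),o['force'],o['moment'],o['tool_rot'],o['grip_width']); bar(); wed(range(130,260,12))"
```

```text
[[-33.92573635 240.71302449]] [ 3.64835104 -8.14530246  7.65861233] [-1.77408696 -0.75156678  0.19409554] [3.13897840e+00 9.74893567e-04 1.60457952e+00] 0.02232274386835594
top bar edges -67.0 -48.0
  wood starts at y [132.]
scene bar edges -68.0 -48.0
  wood starts at y [126.]
scene 130 [-58, -39, -24]
scene 142 [-59, -54, -40, -32, -25]
scene 154 [-59, -40, -36, -25]
scene 166 [-59, -38, -26]
scene 178 [-58, -42, -25]
scene 190 [-55, -46, -25]
scene 202 [-56, -51, -48, -26]
scene 214 [-56, -49, -25, -22]
scene 226 [-58, -53, -50, -24]
scene 238 [-56, -48, -36]
scene 250 [-28]
top 130 [-56, -52]
top 142 [-56, -52, -30, -23]
top 154 [-56, -52, -34, -29, -23]
top 166 [-52, -44, -38, -23]
top 178 [-56, -52, -48, -41, -37, -22]
top 190 [-52, -48, -45, -41, -23]
top 202 [-56, -52, -48, -44, -22, -15]
top 214 []
top 226 []
top 238 []
top 250 [-60]
```

The shoulder is past the lug: tip at about 130, origin about 200. Now I push slowly to the nominal position.

>>> {"name": "move_arm", "arguments": {
  "moves": "-2 0 0 0; -3 0 0 0; -4 0 0 0; -5 0 0 0; -6 0 0 0; -7 0 0 0; -8 0 0 0; -9 0 0 0; -10 0 0 0; -10 0 0 0"
}}

```text
clock: 37.93
position: [0.5636, 0.2021, 0.0239]
tool_rot: [3.138, -0.002, 1.607]
force: [4.4, 6.2, 3.8]
grip_width: 0.0218
```

>>> {"name": "move_arm", "arguments": {
  "moves": "-1 0 0 0; -2 0 0 0; -3 0 0 0; -3 0 0 0; -3 0 0 0; -3 0 0 0; -3 0 0 0; -2 0 0 0; -2 0 0 0; -2 0 0 0"
}}

```text
clock: 38.77
position: [0.5637, 0.1991, 0.0239]
tool_rot: [3.139, -0.001, 1.606]
force: [4.5, 1.5, 6.1]
grip_width: 0.0221
```

>>> {"name": "move_arm", "arguments": {
  "moves": "0 0 0 0; 0 0 0 0; 0 0 0 0; 0 0 0 0; 0 0 0 0; 0 0 -5 0; 0 0 -15 0; 0 0 -35 0; 0 0 -65 0; 0 0 -100 0",
  "grip": 0.65
}}

```text
clock: 39.6
position: [0.5616, 0.1979, 0.1237]
tool_rot: [-3.14, 0.001, 1.605]
force: [-0.1, 0.6, 0.2]
grip_width: 0.0551
```

```bash
python3 -c "
from st import *
RK[0]+=.0015
to(rk(-1,90,150),YR); o=bot.observe(); print(inv(o['position'][:2]))
bar(); wed(range(112,250,12))
ps=[grab('scene'),grab('top')]
for p in ps:
    print([(np.round(r['at'],1),round(r['conf'],2),inv(ray(p,r['at'],.01))) for r in bot.pinpoint(p,'sw1')])
"
```

```text
to [-139.7   36.6  -26.2] turn -0.0003 | at [0.5616 0.1979 0.1237] rpy [-3.140e+00  1.000e-03  1.605e+00] F [-0.1   0.56  0.23] w 0.0551 t 39.6 j7 -0.16
[[-37.61104491 229.65913068]]
top bar edges -68.0 -50.0
  wood starts at y [121.]
scene bar edges -69.0 -50.0
  wood starts at y [116.]
scene 112 [-60, -41]
scene 124 [-41, -31, -25]
scene 136 [-42, -35, -25]
scene 148 [-59, -40, -25]
scene 160 [-60, -41, -27]
scene 172 [-60, -45, -27]
scene 184 [-49, -28]
scene 196 [-56, -50, -28]
scene 208 [-56, -51, -48, -28]
scene 220 [-58, -52, -48, -26, -11]
scene 232 [-58, -52, -26]
scene 244 [-55, -50, -46, -25]
top 112 [-58, -54, -32]
top 124 [-58, -54, -24, -20]
top 136 [-58, -54, -32, -23, -13]
top 148 [-58, -54, -39, -35, -24, -12]
top 160 [-58, -54, -43, -39, -23, -20]
top 172 [-58, -54, -49, -43, -38, -24]
top 184 [-42, -24]
top 196 [-24]
top 208 [-13]
top 220 []
top 232 []
top 244 []
[(array([287.3, 249.7]), 0.72, array([[-12.08080338, 100.64407415]])), (array([250.1, 261.8]), 0.67, array([[  1.98477155, -23.11899782]]))]
[(array([304. , 191.6]), 0.68, array([[-13.75759785, -23.59754417]])), (array([275.9, 188.2]), 0.64, array([[-0.94309482, 79.68101218]])), (array([247. , 196.9]), 0.51, array([[-34.12290883, 185.61155692]]))]
```

The wedge stands at the nominal place (tip about 119, so origin about 189) and the bar stays open after release. Now I pick up sw4.

>>> {"name": "move_arm", "arguments": {
  "moves": "-8 3 -10 0; -28 8 -20 0; -52 15 -26 0; -76 22 -26 0; -98 28 -26 0; -118 33 -26 0; -132 36 -26 0; -139 38 -26 0; -140 38 -26 0; -140 38 -26 0",
  "grip": 1
}}

```text
clock: 40.83
position: [0.6051, 0.0601, 0.1488]
tool_rot: [-3.141, -0.0, 1.606]
force: [-0.3, 0.7, 0.1]
grip_width: 0.0855
```

```bash
sed -i 's/^RK=\[.6057/RK=[.6072/; s/TR=\[.4531/TR=[.4546/; s/MT=\[.4305/MT=[.4320/' h.py; sed -i 's/.0033/.0018/g; s/-.0031/-.0046/g' st.py; python3 -c "
from st import *
to(rk(0,90,40),YR)"
```

```text
to [ -0.5  -1.  108.8] turn -0.0 | at [0.6051 0.0601 0.1488] rpy [-3.141 -0.     1.606] F [-0.33  0.73  0.09] w 0.0855 t 40.83 j7 0.06
```

>>> {"name": "move_arm", "arguments": {
  "moves": "0 -1 10 0; -0.5 -1 25 0; -0.5 -1 42 0; -0.5 -1 60 0; -0.5 -1 78 0; -0.5 -1 93 0; -0.5 -1 103 0; -0.5 -1 108 0; -0.5 -1 109 0; -0.5 -1 109 0"
}}

```text
clock: 41.67
position: [0.6042, 0.0595, 0.0399]
tool_rot: [3.142, -0.0, 1.606]
force: [-0.0, 0.5, 0.2]
grip_width: 0.0851
```

>>> {"name": "move_arm", "arguments": {
  "moves": "0 0 0 0; 0 0 0 0; 0 0 0 0; 0 0 0 0; 0 0 0 0; 0 0 0 0; 0 0 0 0; 0 0 0 0; 0 0 0 0; 0 0 0 0",
  "grip": 0,
  "grip_force": 60
}}

```text
clock: 42.5
position: [0.6046, 0.0594, 0.0406]
tool_rot: [3.141, -0.0, 1.606]
force: [-2.2, -0.5, 7.3]
grip_width: 0.0489
```

>>> {"name": "move_arm", "arguments": {
  "moves": "0 0 -1 0; 0 0 -4 0; 0 0 -8 0; 0 0 -12 0; 0 0 -16 0; 0 0 -20 0; 0 0 -24 0; 0 0 -28 0; 0 0 -30 0; 0 0 -30 0"
}}

```text
clock: 43.33
position: [0.6045, 0.0593, 0.0704]
tool_rot: [3.141, -0.0, 1.606]
force: [-0.1, -0.5, -2.1]
grip_width: 0.0487
```

>>> {"name": "move_arm", "arguments": {
  "moves": "0 0 -10 0; 0 0 -25 0; 0 0 -42 0; 0 0 -60 0; 0 0 -76 0; 0 0 -86 0; 0 0 -90 0; 0 0 -90 0; 0 0 -90 0; 0 0 -90 0"
}}

```text
clock: 44.17
position: [0.6038, 0.0592, 0.1589]
tool_rot: [-3.14, 0.0, 1.606]
force: [-0.8, 0.4, -3.3]
grip_width: 0.0493
```

```bash
python3 -c "
from st import *
to(tr(7,55,150),np.pi/2+TR[2]); to(tr(7,55,36),np.pi/2+TR[2]); print(bot.observe()['qpos'])
ps=[grab('scene'),grab('top')]
for p in ps: print('tray',fit([p],TR,TRAY,.022,0))"
```

```text
to [-178.  -145.8    9.1] turn 0.084 | at [0.6038 0.0592 0.1589] rpy [-3.14   0.     1.606] F [-0.83  0.39 -3.27] w 0.0493 t 44.17 j7 0.06
to [-178.  -145.6  123.1] turn 0.084 | at [0.6038 0.0592 0.1589] rpy [-3.14   0.     1.606] F [-0.83  0.39 -3.27] w 0.0493 t 44.17 j7 0.06
[-0.42494205  0.60282727  0.338841    1.7297208  -0.25259702  0.85349475
  0.06096951]
tray (array([ 0.45670746, -0.17897036, -0.0515944 ]), np.float64(0.2601752335983095), 138)
tray (array([ 0.44987523, -0.17561503, -0.0515538 ]), np.float64(0.24341665633542992), 144)
```

>>> {"name": "move_arm", "arguments": {
  "moves": "-10 -8 0 0.01; -30 -25 0 0.02; -54 -44 0 0.03; -79 -65 0 0.04; -104 -85 0 0.05; -128 -105 0 0.06; -150 -123 0 0.07; -167 -137 0 0.08; -176 -144 0 0.084; -178 -146 0 0.084"
}}

```text
clock: 45.1
position: [0.4631, -0.1257, 0.1598]
tool_rot: [-3.141, 0.0, 1.519]
force: [1.2, 0.4, -2.9]
grip_width: 0.0493
```

>>> {"name": "move_arm", "arguments": {
  "moves": "0 0 0 0; 0 0 15 0; 0 0 35 0; 0 0 55 0; 0 0 75 0; 0 0 92 0; 0 0 104 0; 0 0 112 0; 0 0 117 0; 0 0 118 0"
}}

```text
clock: 45.93
position: [0.4647, -0.1232, 0.0412]
tool_rot: [-3.141, -0.0, 1.523]
force: [-1.2, -0.6, -3.0]
grip_width: 0.0491
```

```bash
python3 -c "
from st import *
to(tr(7,55,34.6),np.pi/2+TR[2])"
```

```text
to [-0.6 -0.4  6.6] turn 0.0008 | at [ 0.4647 -0.1232  0.0412] rpy [-3.141 -0.     1.523] F [-1.24 -0.61 -2.99] w 0.0491 t 45.93 j7 0.43
```

>>> {"name": "move_arm", "arguments": {
  "moves": "0 0 1 0; 0 0 2 0; 0 0 3 0; 0 0 4 0; 0 0 5 0; 0 0 6 0; 0 0 6.5 0; 0 0 6.5 0; 0 0 6.5 0; 0 0 6.5 0"
}}

```text
clock: 46.77
position: [0.4645, -0.1238, 0.0353]
tool_rot: [-3.141, -0.0, 1.522]
force: [0.2, -0.6, -4.2]
grip_width: 0.0493
```

>>> {"name": "move_arm", "arguments": {
  "moves": "0 0 0 0; 0 0 0 0; 0 0 0 0; 0 0 0 0; 0 0 0 0; 0 0 0 0; 0 0 0 0; 0 0 -6 0; 0 0 -20 0; 0 0 -45 0",
  "grip": 0.85
}}

```text
clock: 47.6
position: [0.4634, -0.1237, 0.0797]
tool_rot: [-3.138, -0.0, 1.522]
force: [0.3, 1.3, -0.2]
grip_width: 0.0724
```

>>> {"name": "move_arm", "arguments": {
  "moves": "0 0 -30 0; 0 0 -55 0; 0 0 -70 0; 0 0 -75 0; 0 0 -75 0; 0 0 -75 0; 0 0 -75 0; 0 0 -75 0; 0 0 -75 0; 0 0 -75 0",
  "grip": 1
}}

```text
clock: 48.43
position: [0.4643, -0.1238, 0.1548]
tool_rot: [-3.141, 0.0, 1.522]
force: [-0.2, -0.0, 0.8]
grip_width: 0.0854
```

```bash
python3 -c "
from st import *
to(rk(0,-30,155),YR); bar()
p=grab('scene'); print([(np.round(r['at'],1),round(r['conf'],2),np.round(ray(p,r['at'],.006)-[.0018,0,0],3)) for r in bot.pinpoint(p,'sw1')], tr(7,55,4))"
```

```text
to [ 70.6 140.7  -0.4] turn -0.0842 | at [ 0.4643 -0.1238  0.1548] rpy [-3.141  0.     1.522] F [-0.21 -0.01  0.82] w 0.0854 t 48.43 j7 0.34
top bar edges -67.0 -45.0
  wood starts at y [118.]
scene bar edges -68.0 -48.0
  wood starts at y [117.]
[(array([249.5, 263.5]), 0.54, array([ 0.612, -0.056,  0.006])), (array([223.9, 225.3]), 0.48, array([ 0.458, -0.113,  0.006])), (array([312.7, 236.6]), 0.3, array([0.558, 0.161, 0.006]))] [ 0.46428552 -0.12380888  0.004     ]
```

sw4 stands in the tray at about (0.46, -0.12), and the bar is still open. sw2 is next.

>>> {"name": "move_arm", "arguments": {
  "moves": "4 8 0 -0.01; 12 24 0 -0.02; 22 44 0 -0.03; 32 64 0 -0.04; 42 84 0 -0.05; 52 104 0 -0.06; 61 122 0 -0.07; 67 134 0 -0.08; 71 141 0 -0.084; 71 141 0 -0.084"
}}

```text
clock: 49.47
position: [0.61, -0.0586, 0.1549]
tool_rot: [3.142, -0.0, 1.608]
force: [-0.3, 0.1, -0.6]
grip_width: 0.0854
```

>>> {"name": "move_arm", "arguments": {
  "moves": "0 0 0 0; 0 0 0 0; 0 0 0 0; 0 0 0 0; 0 0 0 0; 0 0 0 0; 0 0 0 0; 0 0 0 0; 0 0 0 0; 0 0 0 0"
}}

```text
clock: 50.3
position: [0.6088, -0.0598, 0.1553]
tool_rot: [-3.142, -0.0, 1.606]
force: [-0.1, -0.0, 0.4]
grip_width: 0.0853
```

```bash
python3 -c "
from st import *
to(rk(0,-30,40),YR)"
```

```text
to [ -0.5  -0.6 115.3] turn -0.0001 | at [ 0.6088 -0.0598  0.1553] rpy [-3.142 -0.     1.606] F [-0.12 -0.01  0.37] w 0.0853 t 50.3 j7 0.26
```

>>> {"name": "move_arm", "arguments": {
  "moves": "0 -0.5 12 0; -0.5 -0.5 28 0; -0.5 -0.5 46 0; -0.5 -0.5 64 0; -0.5 -0.5 82 0; -0.5 -0.5 98 0; -0.5 -0.5 109 0; -0.5 -0.5 114 0; -0.5 -0.5 115 0; -0.5 -0.5 115 0"
}}

```text
clock: 51.13
position: [0.6084, -0.0604, 0.0404]
tool_rot: [3.142, 0.0, 1.606]
force: [0.2, -0.1, 0.6]
grip_width: 0.0856
```

>>> {"name": "move_arm", "arguments": {
  "moves": "0 0 0 0; 0 0 0 0; 0 0 0 0; 0 0 0 0; 0 0 0 0; 0 0 0 0; 0 0 0 0; 0 0 0 0; 0 0 0 0; 0 0 0 0",
  "grip": 0,
  "grip_force": 60
}}

```text
clock: 51.97
position: [0.6088, -0.0603, 0.0412]
tool_rot: [3.14, -0.0, 1.606]
force: [-1.6, 0.8, 7.3]
grip_width: 0.0489
```

>>> {"name": "move_arm", "arguments": {
  "moves": "0 0 -1 0; 0 0 -5 0; 0 0 -10 0; 0 0 -16 0; 0 0 -22 0; 0 0 -28 0; 0 0 -32 0; 0 0 -35 0; 0 0 -35 0; 0 0 -35 0"
}}

```text
clock: 52.8
position: [0.6084, -0.0602, 0.0754]
tool_rot: [3.141, -0.0, 1.606]
force: [0.1, 0.2, -4.7]
grip_width: 0.049
```

```bash
python3 -c "
from st import *
to(tr(7,-55,150),np.pi/2+TR[2])"
```

```text
to [-168.1 -155.5  -74.7] turn 0.0841 | at [ 0.6084 -0.0602  0.0754] rpy [ 3.141 -0.     1.606] F [ 0.09  0.17 -4.75] w 0.049 t 52.8 j7 0.3
```

>>> {"name": "move_arm", "arguments": {
  "moves": "0 0 -12 0; 0 0 -30 0; 0 0 -50 0; -6 -5 -66 0; -22 -20 -74 0.01; -44 -40 -75 0.02; -68 -63 -75 0.03; -92 -85 -75 0.04; -116 -107 -75 0.05; -138 -128 -75 0.06"
}}

```text
clock: 53.63
position: [0.4839, -0.204, 0.151]
tool_rot: [3.141, 0.0, 1.545]
force: [1.4, -0.1, -4.7]
grip_width: 0.049
```

>>> {"name": "move_arm", "arguments": {
  "moves": "-10 -9 0 0.01; -20 -18 0 0.02; -27 -25 0 0.024; -30 -27 0 0.024; -30 -27 0 0.024; -30 -27 0 0.024; -30 -27 10 0.024; -30 -27 28 0.024; -30 -27 48 0.024; -30 -27 66 0.024"
}}

```text
clock: 54.47
position: [0.458, -0.2311, 0.0827]
tool_rot: [-3.142, -0.0, 1.523]
force: [0.5, -0.0, -4.2]
grip_width: 0.049
```

```bash
python3 -c "
from st import *
to(tr(7,-55,35),np.pi/2+TR[2])"
```

```text
to [-2.6  1.1 47.7] turn 0.0015 | at [ 0.458  -0.2311  0.0827] rpy [-3.142 -0.     1.523] F [ 0.49 -0.03 -4.16] w 0.049 t 54.47 j7 0.61
```

>>> {"name": "move_arm", "arguments": {
  "moves": "-1 0 8 0; -2 1 18 0; -2 1 28 0; -2 1 36 0; -2 1 41 0; -2 1 44 0; -2 1 46 0; -2 1 47 0; -2 1 47.5 0; -2 1 47.5 0"
}}

```text
clock: 55.3
position: [0.4586, -0.2341, 0.0371]
tool_rot: [3.141, 0.0, 1.522]
force: [-0.4, 0.5, -3.3]
grip_width: 0.0492
```

>>> {"name": "move_arm", "arguments": {
  "moves": "0 0 0 0; 0 0 0 0; 0 0 0 0; 0 0 0 0; 0 0 0 0; 0 0 0 0; 0 0 0 0; 0 0 -6 0; 0 0 -20 0; 0 0 -45 0",
  "grip": 0.85
}}

```text
clock: 56.13
position: [0.4574, -0.2337, 0.0811]
tool_rot: [-3.139, -0.001, 1.522]
force: [-0.4, 0.5, 0.2]
grip_width: 0.0726
```

>>> {"name": "move_arm", "arguments": {
  "moves": "0 0 -30 0; 0 0 -55 0; 0 0 -70 0; 0 0 -75 0; 0 0 -75 0; 0 0 -75 0; 0 0 -75 0; 0 0 -75 0; 0 0 -75 0; 0 0 -75 0"
}}

```text
clock: 56.97
position: [0.4582, -0.2341, 0.1563]
tool_rot: [-3.141, -0.0, 1.522]
force: [-0.4, -0.3, 0.8]
grip_width: 0.0724
```

```bash
python3 -c "
from st import *
to(rk(-35,231,160),YR); bar(); wed(range(112,284,12))
p=grab('scene'); print([(np.round(r['at'],1),round(r['conf'],2),np.round(ray(p,r['at'],.006)-[.0018,0,0],3)) for r in bot.pinpoint(p,'sw1')])"
```

```text
to [438.1  84.5  -3.8] turn -0.0842 | at [ 0.4582 -0.2341  0.1563] rpy [-3.141 -0.     1.522] F [-0.37 -0.33  0.84] w 0.0724 t 56.97 j7 0.56
top bar edges -67.0 -45.0
  wood starts at y [118.]
scene bar edges -68.0 -48.0
  wood starts at y [117.]
scene 112 [-59, -40, -32, -14]
scene 124 [-59, -55, -40, -30, -22]
scene 136 [-59, -40, -33, -23]
scene 148 [-58, -39, -24]
scene 160 [-58, -40, -25]
scene 172 [-58, -55, -44, -32, -26]
scene 184 [-55, -48, -26]
scene 196 [-54, -49, -47, -26]
scene 208 [-58, -55, -47, -27, -24, -12]
scene 220 [-57, -51, -24]
scene 232 [-57, -51, -25]
scene 244 [-57, -49, -23]
scene 256 [-57, -51, -47, -28, -24, -17]
scene 268 [-56]
scene 280 [-31]
top 112 [-56, -52, -38, -30, -27, -11]
top 124 [-56, -49, -41, -37, -30, -23, -19]
top 136 [-56, -49, -34, -29, -23, -18]
top 148 [-56, -49, -38, -33, -29, -23]
top 160 [-56, -49, -44, -37, -33, -22, -18]
top 172 [-56, -48, -41, -37, -30, -23]
top 184 [-48, -41, -29, -22]
top 196 [-59, -56, -52, -45, -41, -23]
top 208 [-56, -52, -48, -45, -27, -23]
top 220 [-60, -56, -45, -22, -18, -12]
top 232 [-56, -49, -45, -12]
top 244 [-60, -56, -49, -45, -12]
top 256 [-55, -52, -44, -11]
top 268 []
top 280 []
[(array([190.4, 231.2]), 0.79, array([ 0.459, -0.222,  0.006])), (array([221.8, 227. ]), 0.69, array([ 0.463, -0.12 ,  0.006]))]
```

Both switches are in the tray (detected at y = -0.22 and -0.12). Next I fetch the wedge.

>>> {"name": "move_arm", "arguments": {
  "moves": "15 3 0 -0.01; 40 8 0 -0.02; 75 15 0 -0.03; 112 22 0 -0.04; 150 29 0 -0.05; 190 37 0 -0.06; 228 44 0 -0.07; 266 51 0 -0.08; 304 58 0 -0.084; 340 66 0 -0.084"
}}

```text
clock: 58.1
position: [0.541, 0.1047, 0.1569]
tool_rot: [3.142, -0.0, 1.607]
force: [0.4, 0.3, 0.0]
grip_width: 0.0725
```

>>> {"name": "move_arm", "arguments": {
  "moves": "30 10 0 0; 58 15 0 0; 78 18 0 0; 90 20 0 0; 96 20 0 0; 98 20 0 0; 98 20 0 0; 98 20 0 0; 98 20 0 0; 98 20 0 0",
  "grip": 0.65
}}

```text
clock: 58.93
position: [0.5577, 0.1999, 0.1569]
tool_rot: [3.141, 0.0, 1.604]
force: [-0.2, 0.6, -0.8]
grip_width: 0.0554
```

```bash
python3 -c "
from st import *
to(rk(-35.5,231,23),YR)"
```

```text
to [ -0.8   5.9 133.9] turn -0.0013 | at [0.5577 0.1999 0.1569] rpy [3.141 0.    1.604] F [-0.18  0.6  -0.78] w 0.0554 t 58.93 j7 -0.18
```

>>> {"name": "move_arm", "arguments": {
  "moves": "0 2 14 0; -1 4 34 0; -1 6 56 0; -1 6 78 0; -1 6 98 0; -1 6 114 0; -1 6 125 0; -1 6 131 0; -1 6 133 0; -1 6 133 0"
}}

```text
clock: 59.77
position: [0.5638, 0.2, 0.024]
tool_rot: [3.141, 0.0, 1.606]
force: [0.2, -0.9, 0.9]
grip_width: 0.0555
```

>>> {"name": "move_arm", "arguments": {
  "moves": "0 0 0 0; 0 0 0 0; 0 0 0 0; 0 0 0 0; 0 0 0 0; 0 0 0 0; 0 0 0 0; 0 0 0 0; 0 0 0 0; 0 0 0 0",
  "grip": 0,
  "grip_force": 100
}}

```text
clock: 60.6
position: [0.5638, 0.2003, 0.0248]
tool_rot: [3.141, -0.001, 1.606]
force: [-3.8, -0.0, 10.5]
grip_width: 0.0218
```

>>> {"name": "move_arm", "arguments": {
  "moves": "1 0 0 0; 3 0 0 0; 6 0 0 0; 9 0 0 0; 12 0 0 0; 15 0 0 0; 18 0 0 0; 21 0 0 0; 24 0 0 0; 25 0 0 0"
}}

```text
clock: 61.43
position: [0.5632, 0.2229, 0.0248]
tool_rot: [3.141, 0.002, 1.604]
force: [-3.3, -9.2, 13.2]
grip_width: 0.0218
```

>>> {"name": "move_arm", "arguments": {
  "moves": "4 0 0 0; 10 0 0 0; 17 0 0 0; 25 0 0 0; 34 -1 0 0; 44 -1 -1 0; 54 -2 -1 0; 64 -2 -1 0; 73 -2 -1 0; 78 -2 -1 0"
}}

```text
clock: 62.27
position: [0.5574, 0.3047, 0.0247]
tool_rot: [-3.141, -0.0, 1.607]
force: [-0.1, -1.6, 1.8]
grip_width: 0.0219
```

>>> {"name": "move_arm", "arguments": {
  "moves": "2 0 0 0; 3 0 0 0; 3 0 -8 0; 3 0 -20 0; 3 0 -34 0; 3 0 -48 0; 3 0 -58 0; 3 0 -64 0; 3 0 -65 0; 3 0 -65 0"
}}

```text
clock: 63.1
position: [0.5579, 0.3062, 0.0902]
tool_rot: [3.141, -0.0, 1.606]
force: [0.3, -0.1, -1.9]
grip_width: 0.0221
```

```bash
python3 -c "
from st import *
o=bot.observe(); to(mt(0,42,90),np.pi/2+MT[2]); bar()
w=np.array([*o['position'][:2],o['tool_rot'][2]-np.pi/2]);w[:2]-=W([0,0,w[2]],(0,.042),0)[0][:2];print('hand wedge',w)
for n,dx in(('scene',.0018),('top',-.0046)):
    p=grab(n); r=fit([p],w+[dx,0,0],WEDGE,o['position'][2]+.0227,o['position'][2]-.0133,win=3); print(n,np.round(r[0]-[dx,0,0],4),r[1:]); r=fit([p],np.array(MT)+[dx,0,0],MAT,.003,.003);print('mat',np.round(r[0]-[dx,0,0],4),r[1:])"
```

```text
to [-1.850e+01 -1.238e+02  1.000e-01] turn 0.1031 | at [0.5579 0.3062 0.0902] rpy [ 3.141 -0.     1.606] F [ 0.35 -0.07 -1.89] w 0.0221 t 63.1 j7 -0.3
top bar edges -48.0 -26.0
  wood starts at y []
scene bar edges -50.0 -30.0
  wood starts at y []
hand wedge [0.55940246 0.26420749 0.03505212]
scene [ 0.5509  0.2624 -0.1983] (np.float64(0.3660559064449405), 45)
mat [ 0.4316  0.2413 -0.0694] (np.float64(0.2457084094654843), 128)
top [0.5604 0.2605 0.0054] (np.float64(0.017361313853977982), 28)
mat [ 0.4322  0.243  -0.0619] (np.float64(0.2383456508811167), 103)
```

The bar is shut again. Now the wedge goes to the mat.

>>> {"name": "move_arm", "arguments": {
  "moves": "-1 -8 0 0.01; -4 -24 0 0.02; -7 -42 0 0.03; -10 -60 0 0.05; -12 -78 0 0.06; -14 -94 0 0.07; -16 -108 0 0.08; -18 -118 0 0.09; -18.5 -123 0 0.1; -18.5 -124 0 0.103"
}}

```text
clock: 64.13
position: [0.4339, 0.2832, 0.0898]
tool_rot: [-3.141, 0.0, 1.502]
force: [0.5, 0.5, -0.6]
grip_width: 0.0219
```

>>> {"name": "move_arm", "arguments": {
  "moves": "0 0 0 0; 0 0 8 0; 0 0 20 0; 0 0 32 0; 0 0 44 0; 0 0 54 0; 0 0 61 0; 0 0 66 0; 0 0 69 0; 0 0 70 0"
}}

```text
clock: 64.97
position: [0.4346, 0.2831, 0.0194]
tool_rot: [-3.141, 0.0, 1.503]
force: [0.5, 0.0, -2.4]
grip_width: 0.0221
```

>>> {"name": "move_arm", "arguments": {
  "moves": "0 0 0.5 0; 0 0 1 0; 0 0 1.5 0; 0 0 2 0; 0 0 2 0; 0 0 2 0; 0 0 2 0; 0 0 2 0; 0 0 2 0; 0 0 2 0"
}}

```text
clock: 65.8
position: [0.4347, 0.2833, 0.0178]
tool_rot: [3.142, -0.0, 1.503]
force: [0.1, -0.6, -0.7]
grip_width: 0.0223
```

```bash
python3 -c "
from st import *
to(mt(0,42,17.5),np.pi/2+MT[2])"
```

```text
to [0.2 0.2 0.3] turn 0.0 | at [0.4347 0.2833 0.0178] rpy [ 3.142 -0.     1.503] F [ 0.06 -0.64 -0.73] w 0.0223 t 65.8 j7 -0.38
```

Contact is starting (the weight is being carried). I release and lift clear.

>>> {"name": "move_arm", "arguments": {
  "moves": "0 0 0.5 0; 0 0 1 0; 0 0 1 0; 0 0 1 0; 0 0 1 0; 0 0 1 0; 0 0 1 0; 0 0 1 0; 0 0 1 0; 0 0 1 0"
}}

```text
clock: 66.63
position: [0.4347, 0.2833, 0.0177]
tool_rot: [-3.142, -0.001, 1.503]
force: [-5.6, -3.3, 26.8]
grip_width: 0.0219
```

>>> {"name": "move_arm", "arguments": {
  "moves": "0 0 0 0; 0 0 0 0; 0 0 0 0; 0 0 0 0; 0 0 0 0; 0 0 -5 0; 0 0 -18 0; 0 0 -40 0; 0 0 -70 0; 0 0 -105 0",
  "grip": 0.65
}}

```text
clock: 67.47
position: [0.434, 0.2825, 0.1224]
tool_rot: [-3.14, 0.002, 1.502]
force: [-0.1, 0.9, 0.6]
grip_width: 0.0559
```

>>> {"name": "move_arm", "arguments": {
  "moves": "10 0 -30 0; 35 0 -60 0; 70 0 -80 0; 105 0 -90 0; 140 0 -90 0; 170 0 -90 0; 190 0 -90 0; 200 0 -90 0; 200 0 -90 0; 200 0 -90 0"
}}

```text
clock: 68.3
position: [0.4484, 0.4817, 0.2117]
tool_rot: [3.142, 0.001, 1.502]
force: [0.9, -0.5, 0.1]
grip_width: 0.0559
```

```bash
python3 -c "
from st import *
p=grab('scene','end'); q=grab('top'); bar()
for n,dx,pp in(('scene',.0018,p),('top',-.0046,q)):
    r=fit([pp],[MT[0]+dx,MT[1],MT[2]],WEDGE,.039,.003,win=3); print(n,'wedge',np.round(r[0]-[dx,0,0],4),r[1:],'mat',MT)
cv2.imwrite('pics/end.png',cv2.resize(np.hstack([p['frame'][110:320,90:430],q['frame'][110:320,170:430]])[:,:,::-1],(800,280),interpolation=cv2.INTER_CUBIC))
print(bot.observe()['position'],bot.observe()['clock'])"
```

```text
top bar edges -48.0 -26.0
  wood starts at y []
scene bar edges -50.0 -30.0
  wood starts at y []
scene wedge [ 0.4304  0.2403 -0.0808] (np.float64(0.22974203513370306), 50) mat [0.432, 0.2415, -0.068]
top wedge [ 0.4387  0.2423 -0.1479] (np.float64(0.5015514937698571), 77) mat [0.432, 0.2415, -0.068]
[0.44862759 0.48154482 0.21218151] 68.5
```

View pics/end.png

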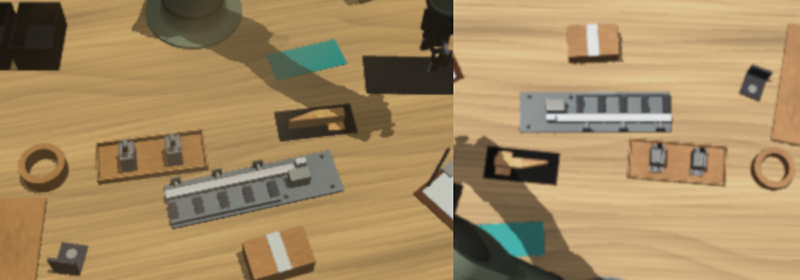

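The final picture shows both switches upright in the tray (px 127/172,150), the rack empty with the bar shut, and the wedge on the small black mat (px 315,118). The tape, bracket and carton are unmoved. I hand in.

```bash
python3 -c "
from workcell import bot
print(bot.job_done())"
```

```text
the job is handed in; nothing more can be done
None
```

The job is done and handed in at about 68 s; no verdict was reported.

- **Switch tests:** Only sw2 and sw4 were in the rack. I pressed sw2 first, then sw4, to about 0.26–0.27 rad by tool height, which the force readings roughly confirmed. That is past the click and short of overtravel. Each was held for about half a second or more and let up.
- **Wedge:** Slow pushes stalled three times with its shoulder at the lug's edge. The first stall peaked at 95 N on the wrist, under the 120 N limit but far above the expected 5–15 N. Regripping and one brisk push got it past. Released, it stayed about 1 mm from its nominal place and held the bar open.
- **Moving and putting back:** Both switches are upright in the tray. I pulled the wedge out, the bar sprang shut, and the wedge went back on its mat. Setting it down pressed with about 27 N, more than needed.

**Last checks:** The final pictures show both switches in the tray, the bar at its starting position, and the wedge on the small black mat. The tape, bracket and carton stand where they were.

**Checks that disagreed:**
- The two cameras differ by about 6 mm in x. I used their mean, then shifted it 1.5 mm after the wedge met the post.
- The open bar measured about 17 mm by camera, not the stated 14 mm.
- The last top-camera fit of the wedge was poor: 0.5 px error and about 0.07 rad off the scene camera. The pictures and the scene-camera fit both show the wedge on the mat.
- Only the force at the end of each call was read, so a short peak during the brisk push would not have shown.

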